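# Release the jammed centrifuge lid with the release rod

## Task

The small centrifuge has lost power with its lid locked. Take the red-handled release rod from its stand, ease it down the small orange-ringed hole in the sloping front deck, in line with the hole, until the spring catch lets go and the lid pops ajar. Put the rod back upright in its stand with its collar down on the top, swing the lid up until it stands upright, and leave the things around where they are.

Things in the scene. Friction and masses are not known exactly. Their poses are not given: they have to be found in the camera images.
- centrifuge: White mini centrifuge, 170 (x) x 150 (y) x 95 mm tall plus a grey lid; fixed. Origin: centre of its underside, on the bench. z up; -x is its front, which faces the robot's left (world +y), turned 0 to 0.5 rad towards the robot; the hinge side is to the right. The front 55 mm of its top is a deck rising to the rear at 35 degrees, from 50 to 88 mm high, with the release hole in it.
- release_hole (a point): Centre of the mouth of the release hole, in the middle of the sloping deck (at x -57.5, y 0, z 69.2 mm in the centrifuge's frame), ringed in orange. The hole is 14 mm wide and 16 mm deep through the deck; its axis is square to the deck: it leads into the machine along (+0.574, 0, -0.819) in the centrifuge's frame, that is 35 degrees from vertical, down and to the rear. The axes shown are those of the centrifuge.
- catch (a joint): Spring catch inside the machine, m: 0 locked, at most 0.012. A slippery orange ramp on it lies on the hole's axis 34 mm inside the mouth; a rod tip pushed on from there along the axis drives the catch 1.4 mm for each mm. It lets go of the lid at about 0.006 (rod tip about 38.5 mm inside the mouth) and is at its stop at 0.012 (about 42.5 mm inside). The push takes 4 to 6 N. It springs back when the rod leaves.
- lid (a joint): Angle of the lid, rad: 0 to 0.01 shut and locked, 1.65 at its stop, leaning slightly back. Once the catch lets go a spring lifts the lid by itself to about 0.6 rad; from there it must be pushed (under 1.5 N at its front edge) and a friction hinge holds it wherever it is left.
- lid_hinge (a point): Middle of the lid's hinge line at the rear of the centrifuge (x 80, y 0, z 97 mm in its frame); the line runs along the centrifuge's y. Axes as the centrifuge's.
- lid_edge (a point): Middle of the front edge of the lid, on its underside, 116 mm from the hinge line. The lid is a plate 146 mm wide and 7 mm thick with a low blue dome on it; a black grip lip 60 mm wide runs along the middle of the front edge. Under the lid near its front edge hangs a steel tongue, 14 mm wide in the middle and 26 mm deep. Axes turn with the lid: x from front edge to hinge, y along the hinge, z out of its upper side.
- rod_handle (a point): Release rod, loose, 60 g, standing upright in its stand: this point is the middle of its red round handle, 16 mm across and 62 mm long (31 mm up and down from here). Below the handle a black collar, 26 mm across and 6 mm thick, its underside 37 mm below this point; below that a steel rod, 8 mm across and 75 mm long. The rod's tip is 112 mm below this point. z runs up along the rod.
- rod_collar (a point): Centre of the underside of the collar of the release rod, where the 75 mm steel rod begins; z runs up along the rod.
- stand_seat (a point): Blue stand for the rod, 74 x 74 mm foot, fixed to the bench: this point is the centre of the hole in its flat top, 88 mm above the bench. The hole is 14 mm wide, chamfered, through a top 62 x 62 x 12 mm; the foot below is 8 mm thick. The collar of the rod rests on the top. z up.
- glass_beaker_mid (a point): Bystander: small clear beaker, 54 mm across, 68 mm tall, near the left rear; its centre, half-way up.
- red_cap_bottle_mid (a point): Bystander: small sample bottle with a red cap, 48 mm across, 90 mm tall, at the left rear corner; its centre, half-way up.
- timer_mid (a point): Bystander: grey bench timer lying flat, 62 x 66 x 19 mm, on the robot's side of the centrifuge; its centre, half-way up.
- crucible_a_mid (a point): Bystander: white porcelain crucible, 37 mm across, 28 mm tall, on the left beyond the rod stand; its centre, half-way up.
- crucible_b_mid (a point): Bystander: white porcelain crucible, 37 mm across, 28 mm tall, on the robot's side of the centrifuge; its centre, half-way up.
- brass_weight_mid (a point): Bystander: brass 100 g weight, 22 mm across, 36 mm tall, on the right; its centre, half-way up.
Things that resemble listed ones, but are neither listed nor needed, are in the scene too. Leave any turquoise look-alike of the part that bears rod_handle alone.

How it is judged:
By the outcome, as a careful person would: the job done as asked, in the order asked, and still so for the second after the job is handed in, with the robot touching nothing.
It also fails if it takes over 61 s, if anything falls off the work surface, if the arm or the gripper's body presses on something with over 40 N, if the wrist force passes 120 N, or if a joint passes its speed limit or range.

## Robot

A 6-joint arm with a two-finger parallel gripper is mounted at the origin on the work surface; the furniture and walls round the work are solid. World frame = base frame: x ahead of the robot, y to its left, z up, the work surface at z = 0. Lengths are in m, angles in rad, forces in N, time in s.
With the tool pointing down it reaches from about 0.35 to 0.775 m from the base axis. Payload 7.3 kg.
Tool frame: the origin (TCP) lies at the very end of the fingers, on their centre line; the grasp point (between the pads) lies 19 mm behind it; z points along the fingers, x is the direction in which the jaws open and shut, and the axes are right-handed (so a half turn about z gives the same grasp; the last joint's range is limited). The gripper opens to 92 mm and grips with 3 to 60 N. Pads are 19 mm wide; open, the fingers measure 130 mm over their backs; the gripper's body (75 mm by 190 mm) begins 47 mm behind the grasp point.
Start: joints at [0.97, 0.342, 1.524, -0, 1.275, -0.146], TCP at [0.231, 0.472, 0.227] pointing down, gripper open.
Joint ranges: [-2.53, 2.53], [-0.77, 2.02], [0.04, 2.7], [-1, 4.14], [0.28, 2.66], [-3.11, 3.11]. Speed limits (rad/s): [2.57, 2.57, 3.14, 3.14, 3.14, 3.14].

## Interface

Orientations are given as [roll, pitch, yaw] about the fixed x, y, z axes, in that order (R = Rz(yaw) Ry(pitch) Rx(roll)).
In Python, from cell import observe, read_camera, camera_params, hand_in gives the robot as it stands.
- The arm moves only by the tool apply_moves, never from a script. Its argument "increments" is a list of rows, each an object with "grip": the opening, from 0 (shut) to 1 (fully open); "linear": the shift along the world's x, y, z in mm, a list of three; "turn": the turn, a rotation vector about the world's x, y, z in units of 6 degrees (1.0 is 6 degrees), a list of three. A call has 1 to 10 rows; each row is the pose to reach, as a shift and turn from the pose commanded when the call began; what a row does not reach only later rows make up. A row lasts 1/10 s, in which the tool goes at most 50 mm and 8.59 degrees, less where a joint would pass 70% of its speed; a pose out of reach is approached as far as the arm can. A call with a gripper value outside its range is refused whole. The fingers move at their own pace and stop on an object; "grip_force" is the grip in N (left out, the last holds). Time passes only in rows, so rows that repeat a pose let the fingers close. It gives the time, the measured TCP pose, the force and the opening at its end, in the units of the state.
- observe(): the state, without advancing time (a new reading comes with each control period).
- read_camera(name): name is "scene" or "side" or "wrist"; returns the picture (480x640x3 uint8, red, green, blue); there is no depth.
- camera_params(name): a dict with "camera_matrix" (3x3 intrinsics, pixels), "k1" (the pictures are not rectified: a ray, as slopes to the right and down, at radius r is drawn at 1 + k1 r^2 times it, then the intrinsics apply), "world_to_cam" (4x4, takes a point from world to camera coordinates); the wrist camera has in their place "hand_eye" (4x4, takes a point from camera to tool coordinates, whose origin is the TCP and whose axes are the tool frame's). Camera axes: x right, y up, looking along -z (the intrinsics and any distortion apply to the point x, -y, -z); pixel columns grow to the right and rows downward; lengths in m; the calibration is good to about 2 mm. A picture is of the moment at which its call begins: read the wrist's pose just before it. camera_params takes no time and is no camera call.
- hand_in(): hands the job in, once; it reports no verdict.
The state is a dict: "time": time; "qpos": joint angles; "qvel": joint speeds; "joint_efforts": joint torques, N m; "tool_pos": TCP position; "tool_rot": TCP orientation; "contact_force": force on the tool from outside, world axes, zero at the start; "torque": the same for the moment, N m; "opening": finger opening in m.
Only numpy, scipy, OpenCV 4.12 (cv2) and the standard library are available. Lean on these libraries where they do the work, as an engineer would, in place of code of your own. Each camera call takes 0.05 s, during which the arm holds its last target.

## Working session

There is one attempt and no reset: what is moved stays moved. The work goes in short steps, Python scripts to look and compute and a tool call to move; the robot and the scene stay as the last step left them, time stands still between calls to the robot, and variables do not carry over. Pictures are saved under pics/ and viewed, and the job is handed in when it is done.

Besides the shell and the picture viewer there is one more tool, called after ">>>" by a JSON object that holds its "method" and its "body", one argument or row to a line. apply_moves: Moves the arm, as the interface text tells. Its arguments: {"type":"object","properties":{"increments":{"type":"array","items":{"type":"object","properties":{"grip":{"type":"number"},"linear":{"type":"array","items":{"type":"number"}},"turn":{"type":"array","items":{"type":"number"}}}}},"grip_force":{"type":"number"}},"required":["increments"]}

```bash
ls; mkdir -p pics; python3 - <<'E'
from cell import *
import cv2
print(observe())
for n in("scene","side"):
    cv2.imwrite(f"pics/{n}0.png",read_camera(n)[:,:,::-1]); print(n,camera_params(n))
cv2.imwrite("pics/wrist0.png",read_camera("wrist")[:,:,::-1]);print(camera_params("wrist"))
E
```

```text
pics
{'time': 0.0, 'qpos': array([ 9.70006516e-01,  3.42700894e-01,  1.52501501e+00, -2.13966099e-05,
        1.27538420e+00, -1.45994513e-01]), 'qvel': array([ 0.00073637, -0.0002209 ,  0.0012423 ,  0.00018145,  0.00237425,
        0.00041253]), 'joint_efforts': array([ 6.06694430e-04, -4.31249535e+01, -2.44219047e+01,  7.17634242e-02,
        5.61216718e-02, -1.86886796e-04]), 'tool_pos': array([0.23037419, 0.47130633, 0.22605699]), 'tool_rot': array([-3.14139360e+00,  1.49439158e-03,  1.11600742e+00]), 'contact_force': array([ 0.51670774,  0.38183348, -0.43005783]), 'torque': array([-0.00047425, -0.03713695, -0.00333872]), 'opening': 0.09165335885208878}
scene {'camera_matrix': array([[579.66171631,   0.        , 325.02212097],
       [  0.        , 579.66171631, 232.08625572],
       [  0.        ,   0.        ,   1.        ]]), 'k1': -0.1574111687198416, 'world_to_cam': array([[-0.99578072,  0.08815111,  0.02549778,  0.50353687],
       [-0.0207249 , -0.4867207 ,  0.87331176, -0.03727339],
       [ 0.0893937 ,  0.86909858,  0.48649402, -1.20537387],
       [ 0.        ,  0.     
[... 357 characters left out ...]
09174, -0.02502592],
       [ 0.0551634 ,  0.72499955,  0.68653671, -1.34954638],
       [ 0.        ,  0.        ,  0.        ,  1.        ]])}
{'camera_matrix': array([[372.69318274,   0.        , 312.92552336],
       [  0.        , 372.69318274, 242.90746853],
       [  0.        ,   0.        ,   1.        ]]), 'k1': -0.019543230955722836, 'hand_eye': array([[ 9.99999772e-01,  4.21793230e-04, -5.27283728e-04,
        -1.09459128e-04],
       [ 2.39974165e-04, -9.51916258e-01, -3.06358256e-01,
        -8.41529410e-02],
       [-6.31149791e-04,  3.06358059e-01, -9.51916142e-01,
        -1.58745737e-01],
       [ 0.00000000e+00,  0.00000000e+00,  0.00000000e+00,
         1.00000000e+00]])}
```

View pics/scene0.png

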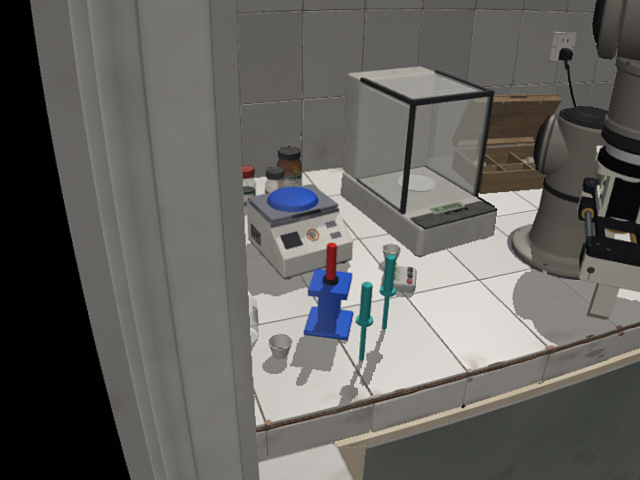

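View pics/side0.png

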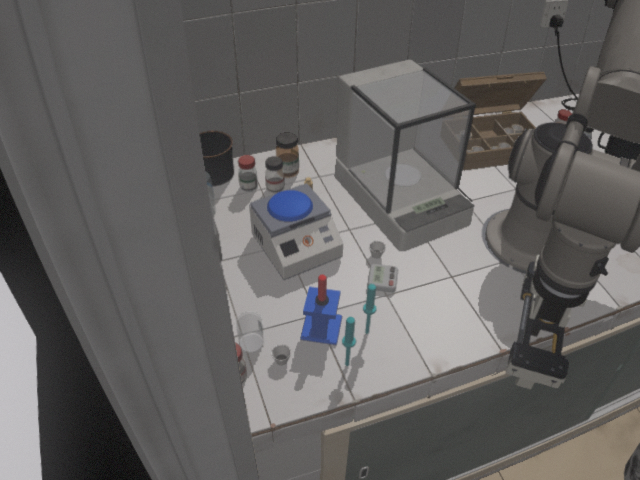

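View pics/wrist0.png

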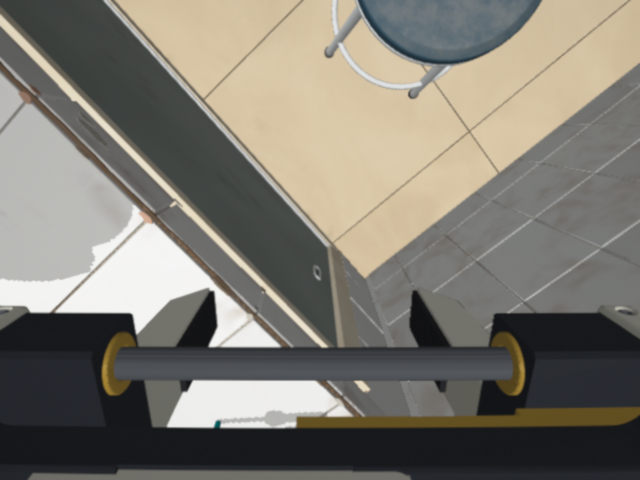

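```bash
cat > h.py <<'E'
import numpy as np, cv2
from scipy.spatial.transform import Rotation as R
from cell import *
def rot(rpy): return R.from_euler('xyz',rpy).as_matrix()
def und(n,px):
    p=camera_params(n);K=p["camera_matrix"];k=p["k1"]
    u=cv2.undistortPoints(np.array(px,float).reshape(-1,1,2),K,np.array([k,0,0,0.]))[:,0]
    return u
def cam(n,st=None):
    p=camera_params(n)
    if n=="wrist":
        T=np.eye(4);T[:3,:3]=rot(st["tool_rot"]);T[:3,3]=st["tool_pos"]
        return T@p["hand_eye"]
    return np.linalg.inv(p["world_to_cam"])
def ray(n,px,st=None):
    C=cam(n,st);u=und(n,px)
    d=np.c_[u[:,0],-u[:,1],-np.ones(len(u))]@C[:3,:3].T
    return C[:3,3],d/np.linalg.norm(d,axis=1,keepdims=True)
def plane(n,px,z,st=None):
    o,d=ray(n,px,st); return o+d*((z-o[2])/d[:,2:])
def tri(obs):
    A=np.zeros((3,3));b=np.zeros(3)
    for o,d in obs:
        M=np.eye(3)-np.outer(d,d);A+=M;b+=M@o
    x=np.linalg.solve(A,b)
    return x,[np.linalg.norm((np.eye(3)-np.outer(d,d))@(x-o))*1000 for o,d in obs]
def proj(n,P,st=None):
    p=camera_params(n);W=np.linalg.inv(cam(n,st))
    q=np.c_[np.atleast_2d(P),np.ones(len(np.atleast_2d(P)))]@W.T
    s=np.c_[q[:,0]/-q[:,2],-q[:,1]/-q[:,2]];r2=(s**2).sum(1,keepdims=True)
    s=s*(1+p["k1"]*r2);K=p["camera_matrix"]
    return s*[K[0,0],K[1,1]]+[K[0,2],K[1,2]]
E
python3 - <<'E'
import cv2
a=cv2.imread("pics/scene0.png")[140:380,230:430];b=cv2.imread("pics/side0.png")[160:400,200:420]
cv2.imwrite("pics/c0s.png",cv2.resize(a,None,fx=2.5,fy=2.5,interpolation=2));cv2.imwrite("pics/c0d.png",cv2.resize(b,None,fx=2.5,fy=2.5,interpolation=2))
E
```

```text
(no output)
```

View pics/c0s.png

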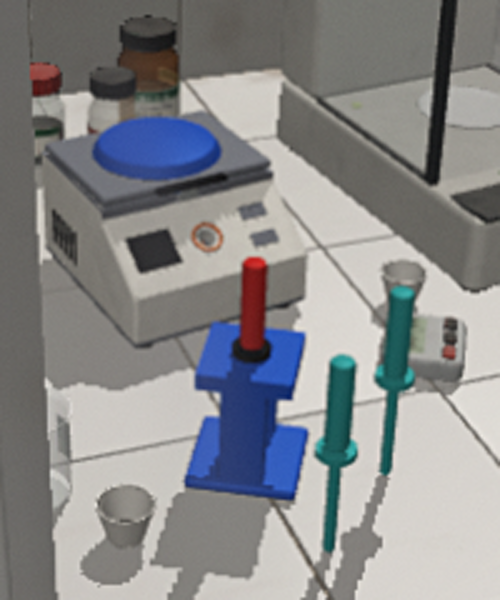

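View pics/c0d.png

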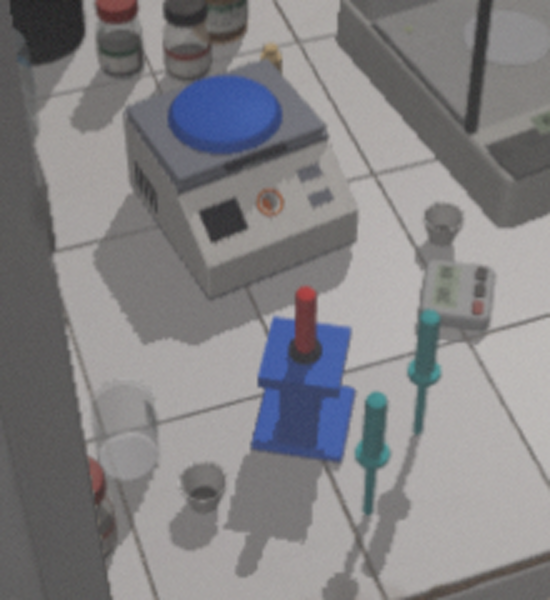

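```bash
cat > m1.py <<'E'
from h import *
for n in("scene","side"):
    im=cv2.imread(f"pics/{n}0.png");hsv=cv2.cvtColor(im,cv2.COLOR_BGR2HSV)
    def comps(m,name,mn=15):
        k,l,s,c=cv2.connectedComponentsWithStats(m.astype(np.uint8))
        for i in range(1,k):
            if s[i,4]>mn: print(n,name,s[i],c[i].round(1))
    H,S,V=cv2.split(hsv)
    comps(((H<6)|(H>174))&(S>150)&(V>70),"red")
    comps((H>5)&(H<16)&(S>100)&(V>100),"orange",8)
    comps((H>80)&(H<95)&(S>120),"turq",30)
    comps((H>110)&(H<125)&(S>150),"blue",50)
E
python3 m1.py
```

```text
scene red [243 171   8   7  43] [246.5 174.1]
scene red [326 243  11  37 317] [330.9 260.8]
scene orange [307 229  12  11  27] [311.7 233.3]
scene turq [380 255  16  75 518] [388.  284.1]
scene turq [357 282  16  78 576] [364.6 313.5]
scene blue [268 187  50  24 953] [292.4 198.9]
scene blue [ 304  269   49   71 2260] [329.2 306.9]
side blue [269 191  41  26 707] [287.8 203. ]
```

```bash
cat > m2.py <<'E'
from h import *
def both(name,a,b,z=None):
    o1,d1=ray("scene",[a]);o2,d2=ray("side",[b])
    print(name,"tri",*[np.round(v,4) for v in tri([(o1,d1[0]),(o2,d2[0])])], *( [] if z is None else [plane("scene",[a],z)[0].round(4),plane("side",[b],z)[0].round(4)]))
sc=lambda x,y:(230+x/2.5,140+y/2.5)
sd=lambda x,y:(200+x/2.5,160+y/2.5)
both("htop",sc(254,262),sd(306,294),.156)
both("hbot",sc(251,344),sd(305,344),.094)
for nm,a,b in [("s1",(211,323),(272,320)),("s2",(305,334),(351,326)),("s3",(297,383),(343,390)),("s4",(197,379),(259,381))]:
    both(nm,sc(*a),sd(*b),.088)
both("hole",sc(207.5,237),sd(270,202),.069)
both("turqA top",sc(342,362),sd(376,400))
both("turqB top",sc(403,293),sd(430,317))
both("turqA tip",sc(330,550),sd(368,514),0)
both("turqB tip",sc(386,473),sd(418,432),0)
both("lidFL",sc(102,207),sd(180,182),.095)
both("lidFR",sc(271,164),sd(327,132),.095)
both("lidRR",sc(201,113),sd(262,65),.1)
both("lidRL",sc(46,150),sd(128,113),.1)
both("botFR",sc(303,298),sd(357,243),.0)
both("botFL",sc(142,341),sd(212,297),.0)
both("beaker bot",sc(50,510),sd(132,460),.0)
both("crucA",sc(127,535),sd(204,500),.0)
both("cruciB",sc(404,300),sd(442,235),.01)
both("timer",sc(430,347),sd(462,290),.02)
both("brass",sc(201,90),sd(271,50),.036)
E
python3 m2.py
```

```text
htop tri [0.5188 0.2226 0.1567] [0.4002 0.4002] [0.5191 0.2214 0.156 ] [0.5184 0.222  0.156 ]
hbot tri [0.5183 0.2164 0.0922] [0.2713 0.2713] [0.5189 0.219  0.094 ] [0.5182 0.2179 0.094 ]
s1 tri [0.542  0.1902 0.0921] [0.3268 0.3268] [0.5418 0.1839 0.088 ] [0.5414 0.1868 0.088 ]
s2 tri [0.4801 0.1937 0.0838] [0.2375 0.2375] [0.4814 0.2001 0.088 ] [0.4804 0.1974 0.088 ]
s3 tri [0.4944 0.265  0.095 ] [0.6875 0.6875] [0.4935 0.255  0.088 ] [0.4929 0.2597 0.088 ]
s4 tri [0.5551 0.2456 0.0867] [0.093 0.093] [0.5551 0.2474 0.088 ] [0.5552 0.2466 0.088 ]
hole tri [0.5335 0.0372 0.0702] [0.0177 0.0177] [0.5333 0.035  0.069 ] [0.5334 0.0359 0.069 ]
turqA top tri [0.477  0.3121 0.1421] [0.3348 0.3348]
turqB top tri [0.428  0.2384 0.1414] [0.0304 0.0304]
turqA tip tri [0.4768 0.3167 0.005 ] [0.1046 0.1046] [0.4756 0.3112 0.    ] [0.4763 0.3135 0.    ]
turqB tip tri [0.4277 0.2401 0.0018] [0.107 0.107] [0.4273 0.2379 0.    ] [0.4273 0.2388 0.    ]
lidFL tri [0.6111 0.0325 0.095 ] [1.1144 1.1144] [0.6122 0.0323 0.095 ] [0.61   0.0326 0.095 ]
lidFR tri [ 0.4812 -0.0077  0.1082] [0.6846 0.6846] [ 0
[... 238 characters left out ...]
0.0549  0.1   ]
botFR tri [0.4571 0.038  0.0143] [1.256 1.256] [0.4547 0.0148 0.    ] [0.4539 0.0246 0.    ]
botFL tri [0.5863 0.0967 0.0176] [1.315 1.315] [0.5843 0.0703 0.    ] [0.5877 0.0808 0.    ]
beaker bot tri [ 0.6554  0.2316 -0.0261] [4.2249 4.2249] [0.6494 0.2633 0.    ] [0.6576 0.2499 0.    ]
crucA tri [0.6013 0.294  0.0037] [0.4272 0.4272] [0.6008 0.2898 0.    ] [0.6018 0.2915 0.    ]
cruciB tri [ 0.3741  0.0185 -0.002 ] [0.5804 0.5804] [0.3782 0.0377 0.01  ] [0.3773 0.0298 0.01  ]
timer tri [ 0.3668  0.0875 -0.0014] [0.3559 0.3559] [0.375  0.1193 0.02  ] [0.3721 0.1064 0.02  ]
brass tri [ 0.527  -0.0956  0.1323] [3.4282 3.4282] [ 0.5146 -0.3159  0.036 ] [ 0.5163 -0.2161  0.036 ]
```

```bash
python3 - <<'E'
from h import *
print("case base front corner",plane("scene",[(417,250),(493,222),(343,187)],0).round(3),plane("side",[(405,248),(470,222),(336,165)],0).round(3))
def both(a,b):
    o1,d1=ray("scene",[a]);o2,d2=ray("side",[b]);return tri([(o1,d1[0]),(o2,d2[0])])
print("top corners",both((412,100),(395,125)),both((490,93),(472,105)),both((347,73),(340,80)))
print("pillar foot/edge",plane("side",[(253,437),(250,405)],0).round(3),plane("scene",[(258,430)],0).round(3))
E
```

```text
case base front corner [[ 0.314 -0.014  0.   ]
 [ 0.109 -0.129  0.   ]
 [ 0.431 -0.327  0.   ]] [[ 0.307  0.006  0.   ]
 [ 0.129 -0.071  0.   ]
 [ 0.435 -0.321  0.   ]]
top corners (array([ 0.35037404, -0.03865022,  0.30887386]), [np.float64(1.4732398000035019), np.float64(1.4732398000033378)]) (array([ 0.16638886, -0.12016943,  0.30233558]), [np.float64(0.6189785937899943), np.float64(0.6189785937900025)]) (array([ 0.44537301, -0.22359813,  0.31277508]), [np.float64(1.9469170714143567), np.float64(1.946917071414286)])
pillar foot/edge [[0.658 0.451 0.   ]
 [0.663 0.387 0.   ]] [[0.635 0.443 0.   ]]
```

>>> {"method": "apply_moves", "body": {
  "increments": [
    {"grip": 0.7, "linear": [60, -50, 25], "turn": [0, 0, -1]},
    {"grip": 0.7, "linear": [110, -95, 50], "turn": [0, 0, -2]},
    {"grip": 0.7, "linear": [150, -130, 60], "turn": [0, 0, -3]},
    {"grip": 0.7, "linear": [190, -165, 60], "turn": [0, 0, -4]},
    {"grip": 0.7, "linear": [230, -200, 60], "turn": [0, 0, -5]},
    {"grip": 0.7, "linear": [265, -230, 60], "turn": [0, 0, -6]},
    {"grip": 0.7, "linear": [287, -252, 60], "turn": [0, 0, -6.7]},
    {"grip": 0.7, "linear": [287, -252, 60], "turn": [0, 0, -6.7]},
    {"grip": 0.7, "linear": [287, -252, 60], "turn": [0, 0, -6.7]},
    {"grip": 0.7, "linear": [287, -252, 60], "turn": [0, 0, -6.7]}
  ]
}}

```text
time: 1.15
tool_pos: [0.5177, 0.219, 0.286]
tool_rot: [-3.141, 0.001, 0.412]
contact_force: [-0.7, 0.0, -0.0]
opening: 0.0644
```

```bash
python3 - <<'E'
from h import *
import pickle
st=observe();im=read_camera("wrist")
print(st["time"],st["tool_pos"],st["tool_rot"],st["qpos"])
pickle.dump(st,open("st1.pkl","wb"));cv2.imwrite("pics/w1.png",im[:,:,::-1])
E
```

```text
1.15 [0.51774187 0.21901213 0.28601669] [-3.14099365e+00  1.38809442e-03  4.12453698e-01] [ 2.63640178e-01  3.75475910e-01  1.31028449e+00  3.89084085e-04
  1.45729383e+00 -1.48857454e-01]
```

View pics/w1.png

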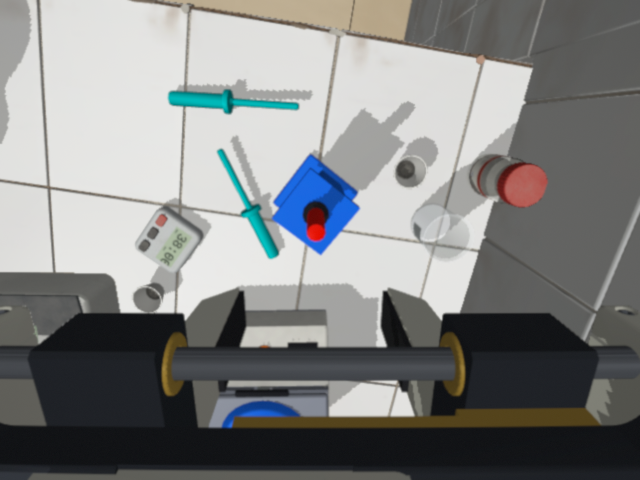

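```bash
python3 - <<'E'
from h import *
import pickle
st=pickle.load(open("st1.pkl","rb"))
px=[(172,98),(298,105),(274,255),(220,152)]
P=plane("wrist",px,0.0,st);print(P.round(3));print(plane("wrist",px,0.14,st).round(3))
C=cam("wrist",st);print(C[:3,3]); print("nadir",proj("wrist",[C[0,3],C[1,3],0],st))
print(proj("scene",P).round(0),proj("side",P).round(0))
for X in ([.5185,.2195,.156],[.5185,.2195,.088],[.5335,.0365,.0695]): print(proj("wrist",X,st))
E
```

```text
[[0.328 0.258 0.   ]
 [0.46  0.307 0.   ]
 [0.502 0.13  0.   ]
 [0.397 0.223 0.   ]]
[[0.377 0.27  0.14 ]
 [0.468 0.303 0.14 ]
 [0.496 0.182 0.14 ]
 [0.424 0.246 0.14 ]]
[0.48393109 0.29575463 0.44481268]
nadir [[313.45482233 123.54934163]]
[[445. 334.]
 [371. 358.]
 [333. 293.]
 [401. 323.]] [[417. 337.]
 [355. 362.]
 [326. 294.]
 [381. 326.]]
[[314.80279725 232.32485335]]
[[314.56389946 213.00724302]]
[[263.51014372 354.10428637]]
```

```bash
python3 - <<'E'
from h import *
cv2.imwrite("pics/scene1.png",read_camera("scene")[:,:,::-1])
E
```

```text
(no output)
```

View pics/scene1.png

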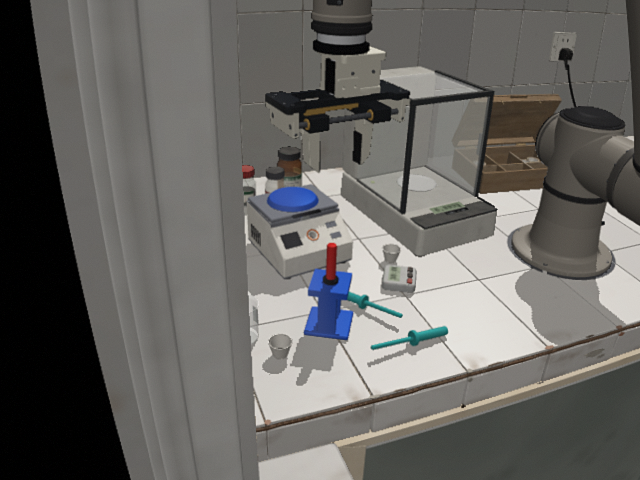

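>>> {"method": "apply_moves", "body": {
  "increments": [
    {"grip": 0.7, "linear": [4, -45, 0], "turn": [0, 0, 0]},
    {"grip": 0.7, "linear": [8, -95, 0], "turn": [0, 0, 0]},
    {"grip": 0.7, "linear": [12, -140, 0], "turn": [0, 0, 0]},
    {"grip": 0.7, "linear": [16, -183, 0], "turn": [0, 0, 0]},
    {"grip": 0.7, "linear": [16, -183, 0], "turn": [0, 0, 0]},
    {"grip": 0.7, "linear": [16, -183, 0], "turn": [0, 0, 0]}
  ]
}}

```text
time: 1.85
tool_pos: [0.5332, 0.0372, 0.2869]
tool_rot: [-3.141, -0.0, 0.414]
contact_force: [-0.1, 1.0, 0.7]
opening: 0.0645
```

```bash
python3 - <<'E'
from h import *
import pickle
st=observe();im=read_camera("wrist")
print(st["time"],st["tool_pos"],st["tool_rot"])
pickle.dump(st,open("st2.pkl","wb"));cv2.imwrite("pics/w2.png",im[:,:,::-1])
im=cv2.imread("pics/w1.png");hsv=cv2.cvtColor(im,cv2.COLOR_BGR2HSV)
m=((hsv[...,0]<5)|(hsv[...,0]>175))&(hsv[...,1]>170);m[:, 450:]=0;m[:,:250]=0
ys,xs=np.nonzero(m)
for y in range(ys.min(),ys.max()+1): print(y,xs[ys==y].min(),xs[ys==y].max(),end=' | ')
E
```

```text
1.85 [0.533192   0.03723669 0.28693562] [-3.14109911e+00 -4.04615268e-04  4.14031483e-01]
208 313 318 | 209 311 320 | 210 310 321 | 211 309 322 | 212 308 323 | 213 308 323 | 214 308 323 | 215 307 323 | 216 307 323 | 217 307 323 | 218 307 324 | 219 307 324 | 220 307 324 | 221 307 324 | 222 308 323 | 223 308 323 | 224 309 322 | 225 309 322 | 226 308 322 | 227 308 323 | 228 308 323 | 229 308 323 | 230 308 323 | 231 308 323 | 232 308 323 | 233 308 323 | 234 308 323 | 235 309 322 | 236 309 322 | 237 310 321 | 238 311 320 | 239 313 318 |
```

View pics/w2.png

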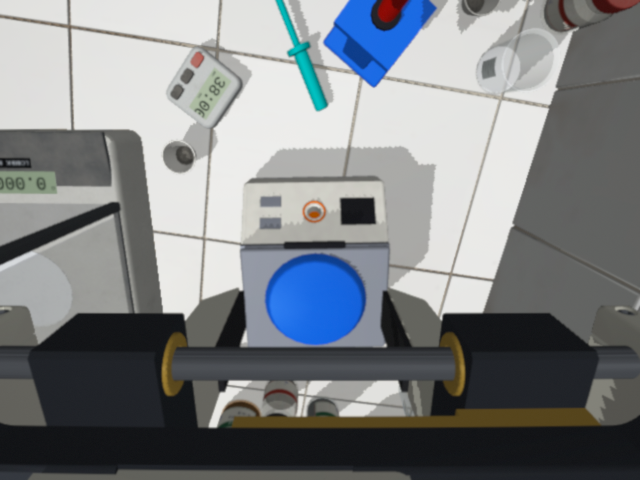

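```bash
python3 - <<'E'
from h import *
import pickle
st=pickle.load(open("st1.pkl","rb"))
print("rod",plane("wrist",[(315.5,231.3)],.156,st))
st=pickle.load(open("st2.pkl","rb"))
im=cv2.imread("pics/w2.png");hsv=cv2.cvtColor(im,cv2.COLOR_BGR2HSV)
sub=hsv[190:235,290:340]
m=(sub[...,0]>4)&(sub[...,0]<18)&(sub[...,1]>120);ys,xs=np.nonzero(m)
print("ring bbox",xs.min()+290,xs.max()+290,ys.min()+190,ys.max()+190)
c=cv2.resize(im[170:260,230:400],None,fx=4,fy=4,interpolation=2);cv2.imwrite("pics/w2c.png",c)
cx,cy=(xs.min()+xs.max())/2+290,(ys.min()+ys.max())/2+190
print("hole",plane("wrist",[(cx,cy)],.0692,st))
E
```

```text
rod [[0.51867074 0.22051323 0.156     ]]
ring bbox 303 325 201 221
hole [[0.53484544 0.03535984 0.0692    ]]
```

View pics/w2c.png

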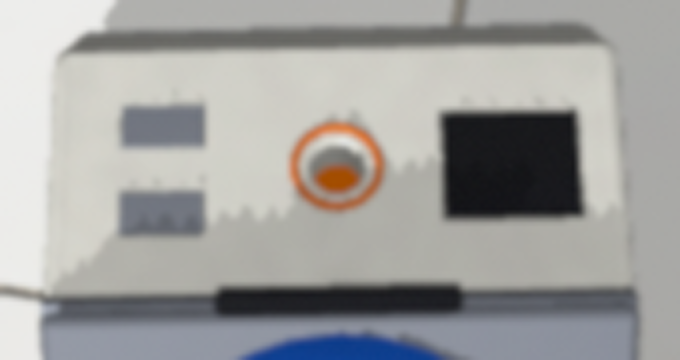

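```bash
python3 - <<'E'
from h import *
import pickle
st=pickle.load(open("st2.pkl","rb"))
f=lambda x,y:(230+x/4,170+y/4)
for a,b,z in [((62,58),(610,45),.05),((43,318),(636,306),.097),((218,290),(460,287),.1),((442,113),(576,111),.076),((446,216),(582,214),.062)]:
    P=plane("wrist",[f(*a),f(*b)],z,st);d=P[1]-P[0];print(P.round(4).tolist(),np.linalg.norm(d).round(4),np.arctan2(d[1],d[0]).round(4))
P=plane("wrist",[f(338,167)],.0692,st);print(P)
E
```

```text
[[0.4584, 0.0285, 0.05], [0.5902, 0.0901, 0.05]] 0.1455 0.4375
[[0.4815, -0.0236, 0.097], [0.6144, 0.0382, 0.097]] 0.1465 0.435
[[0.5182, 0.0015, 0.1], [0.5719, 0.0259, 0.1]] 0.0589 0.4267
[[0.5533, 0.0594, 0.076], [0.5839, 0.0734, 0.076]] 0.0336 0.4294
[[0.568, 0.0327, 0.062], [0.6009, 0.0477, 0.062]] 0.0362 0.4291
[[0.53563786 0.03484223 0.0692    ]]
```

>>> {"method": "apply_moves", "body": {
  "increments": [
    {"grip": 0.7, "linear": [-4, 45, 0], "turn": [0, 0, 0.17]},
    {"grip": 0.7, "linear": [-8, 95, 0], "turn": [0, 0, 0.17]},
    {"grip": 0.7, "linear": [-12, 145, 0], "turn": [0, 0, 0.17]},
    {"grip": 0.7, "linear": [-14.5, 183.3, 0], "turn": [0, 0, 0.17]},
    {"grip": 0.7, "linear": [-14.5, 183.3, -20], "turn": [0, 0, 0.17]},
    {"grip": 0.7, "linear": [-14.5, 183.3, -60], "turn": [0, 0, 0.17]},
    {"grip": 0.7, "linear": [-14.5, 183.3, -90], "turn": [0, 0, 0.17]},
    {"grip": 0.7, "linear": [-14.5, 183.3, -110], "turn": [0, 0, 0.17]},
    {"grip": 0.7, "linear": [-14.5, 183.3, -110], "turn": [0, 0, 0.17]},
    {"grip": 0.7, "linear": [-14.5, 183.3, -110], "turn": [0, 0, 0.17]}
  ]
}}

```text
time: 2.9
tool_pos: [0.5187, 0.2215, 0.1774]
tool_rot: [-3.141, -0.001, 0.434]
contact_force: [0.1, 0.8, 0.1]
opening: 0.0641
```

```bash
python3 - <<'E'
from h import *
st=observe();im=read_camera("wrist")
print(st["time"],st["tool_pos"],st["tool_rot"])
cv2.imwrite("pics/w3.png",im[:,:,::-1]);a=read_camera("side");cv2.imwrite("pics/d3.png",cv2.resize(a[150:390,200:460,::-1],None,fx=2.3,fy=2.3))
E
```

```text
2.9 [0.51871747 0.22149036 0.17739591] [-3.14143776e+00 -5.06569694e-04  4.34398996e-01]
```

View pics/w3.png

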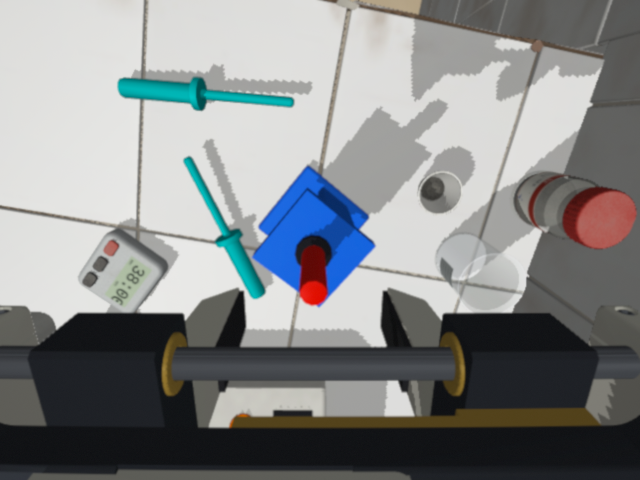

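View pics/d3.png

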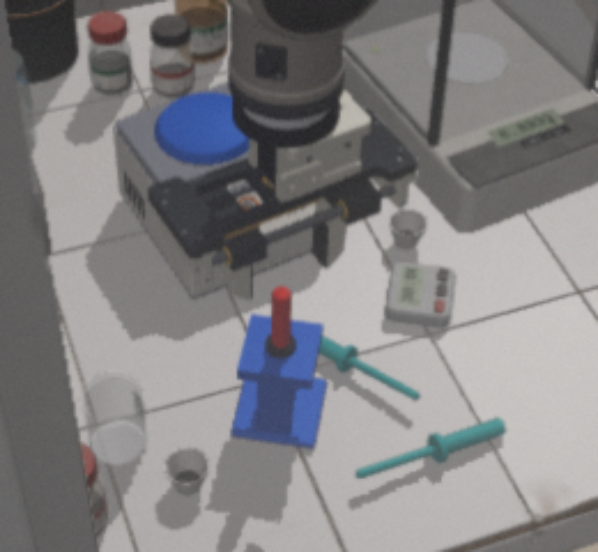

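```bash
python3 - <<'E'
from h import *
st=observe()
hsv=cv2.cvtColor(cv2.imread("pics/w3.png"),cv2.COLOR_BGR2HSV)
m=(((hsv[...,0]<5)|(hsv[...,0]>175))&(hsv[...,1]>170)&(hsv[...,2]>215));m[:, 400:]=0;m[:,250:290]=m[:,250:290]
m[:,:280]=0
ys,xs=np.nonzero(m);(c,r)=cv2.minEnclosingCircle(np.c_[xs,ys].astype(np.float32));print(xs.min(),xs.max(),ys.min(),ys.max(),c,r,m.sum())
print(plane("wrist",[c],.156,st))
E
```

```text
301 324 283 304 (312.5, 293.0) 11.884963989257812 406
[[0.52007495 0.21863831 0.156     ]]
```

>>> {"method": "apply_moves", "body": {
  "increments": [
    {"grip": 0.7, "linear": [0.5, -2, -20]},
    {"grip": 0.7, "linear": [0.5, -2, -40]},
    {"grip": 0.7, "linear": [0.5, -2, -55]},
    {"grip": 0.7, "linear": [0.5, -2, -65]},
    {"grip": 0.7, "linear": [0.5, -2, -65]},
    {"grip": 0.0, "linear": [0.5, -2, -65]},
    {"grip": 0.0, "linear": [0.5, -2, -65]},
    {"grip": 0.0, "linear": [0.5, -2, -65]},
    {"grip": 0.0, "linear": [0.5, -2, -65]},
    {"grip": 0.0, "linear": [0.5, -2, -65]}
  ],
  "grip_force": 35
}}

```text
schema error: expected keys grip, linear, turn
```

>>> {"method": "apply_moves", "body": {
  "increments": [
    {"grip": 0.7, "linear": [0.5, -2, -20], "turn": [0, 0, 0]},
    {"grip": 0.7, "linear": [0.5, -2, -40], "turn": [0, 0, 0]},
    {"grip": 0.7, "linear": [0.5, -2, -55], "turn": [0, 0, 0]},
    {"grip": 0.7, "linear": [0.5, -2, -65], "turn": [0, 0, 0]},
    {"grip": 0.7, "linear": [0.5, -2, -65], "turn": [0, 0, 0]},
    {"grip": 0.0, "linear": [0.5, -2, -65], "turn": [0, 0, 0]},
    {"grip": 0.0, "linear": [0.5, -2, -65], "turn": [0, 0, 0]},
    {"grip": 0.0, "linear": [0.5, -2, -65], "turn": [0, 0, 0]},
    {"grip": 0.0, "linear": [0.5, -2, -65], "turn": [0, 0, 0]},
    {"grip": 0.0, "linear": [0.5, -2, -65], "turn": [0, 0, 0]}
  ],
  "grip_force": 35
}}

```text
time: 4.0
tool_pos: [0.5197, 0.218, 0.112]
tool_rot: [3.141, -0.001, 0.432]
contact_force: [-0.0, 0.2, -1.4]
opening: 0.0288
```

>>> {"method": "apply_moves", "body": {
  "increments": [
    {"grip": 0.0, "linear": [0, 0, 0], "turn": [0, 0, 0]},
    {"grip": 0.0, "linear": [0, 0, 0], "turn": [0, 0, 0]}
  ]
}}

```text
time: 4.2
tool_pos: [0.5196, 0.2179, 0.1117]
tool_rot: [3.142, -0.0, 0.432]
contact_force: [0.3, -0.7, -0.8]
opening: 0.0154
```

```bash
python3 - <<'E'
from h import *
st=observe();im=read_camera("wrist")
print(st["time"],st["tool_pos"],st["tool_rot"],st["opening"],st["contact_force"])
cv2.imwrite("pics/w4.png",im[:,:,::-1])
E
```

```text
4.2 [0.5196014  0.21792519 0.11173211] [ 3.14157636e+00 -3.19946494e-05  4.32122028e-01] 0.015363862495236634 [ 0.34917515 -0.71068117 -0.84257234]
```

View pics/w4.png

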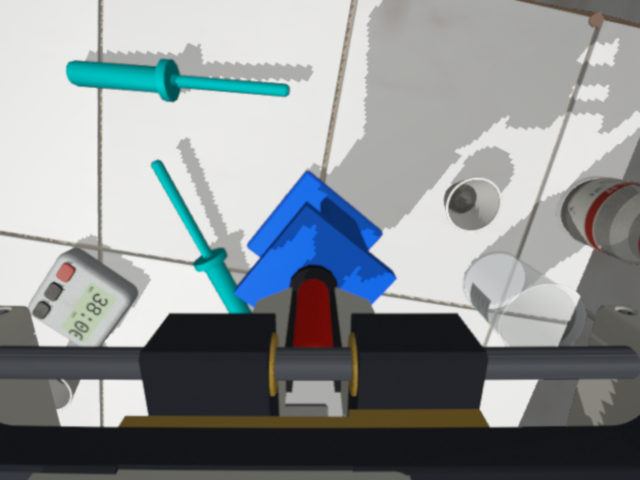

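>>> {"method": "apply_moves", "body": {
  "increments": [
    {"grip": 0.0, "linear": [0, 0, 15], "turn": [0, 0, 0]},
    {"grip": 0.0, "linear": [0, 0, 45], "turn": [0, 0, 0]},
    {"grip": 0.0, "linear": [0, 0, 80], "turn": [0, 0, 0]},
    {"grip": 0.0, "linear": [0, 0, 110], "turn": [0, 0, 0]},
    {"grip": 0.0, "linear": [-4, -17, 106], "turn": [-0.88, -0.41, 0]},
    {"grip": 0.0, "linear": [-8, -33, 102], "turn": [-1.77, -0.82, 0]},
    {"grip": 0.0, "linear": [-12, -50, 99], "turn": [-2.65, -1.22, 0]},
    {"grip": 0.0, "linear": [-15, -67, 95], "turn": [-3.53, -1.63, 0]},
    {"grip": 0.0, "linear": [-19, -83, 91], "turn": [-4.41, -2.03, 0]},
    {"grip": 0.0, "linear": [-23, -100, 87.5], "turn": [-5.3, -2.44, 0]}
  ]
}}

```text
time: 5.25
tool_pos: [0.4966, 0.1177, 0.1995]
tool_rot: [2.527, -0.001, 0.433]
contact_force: [0.1, 0.3, -0.5]
opening: 0.0151
```

>>> {"method": "apply_moves", "body": {
  "increments": [
    {"grip": 0.0, "linear": [0, 0, 0], "turn": [0, 0, 0]},
    {"grip": 0.0, "linear": [0, 0, 0], "turn": [0, 0, 0]}
  ]
}}

```text
time: 5.45
tool_pos: [0.4967, 0.1187, 0.1992]
tool_rot: [2.533, 0.001, 0.433]
contact_force: [0.6, 0.7, 0.3]
opening: 0.0155
```

```bash
python3 - <<'E'
from h import *
import pickle
st=observe();im=read_camera("wrist");pickle.dump(st,open("st5.pkl","wb"))
print(st["time"],st["tool_pos"],st["tool_rot"],st["opening"],st["contact_force"],st["qpos"]);print("z",rot(st["tool_rot"])[:,2],"x",rot(st["tool_rot"])[:,0])
cv2.imwrite("pics/w5.png",im[:,:,::-1])
a=read_camera("scene")[:,:,::-1];b=read_camera("side")[:,:,::-1];cv2.imwrite("pics/s5.png",a);cv2.imwrite("pics/d5.png",b)
c=np.hstack([cv2.resize(a[150:300,250:380],None,fx=3,fy=3,interpolation=2),cv2.resize(b[150:300,250:380],None,fx=3,fy=3,interpolation=2)]);cv2.imwrite("pics/c5.png",c)
E
```

```text
5.45 [0.49672873 0.11872507 0.1991625 ] [2.53316345e+00 5.19605873e-04 4.32844743e-01] 0.015504302778078245 [0.62871506 0.68739479 0.26930423] [ 0.4424789   0.39702957  1.69570222 -0.67486529  1.15496797  0.32438073]
z [ 0.23936467 -0.51904487 -0.82054675] x [ 9.07776061e-01  4.19454829e-01 -5.19605850e-04]
```

View pics/w5.png

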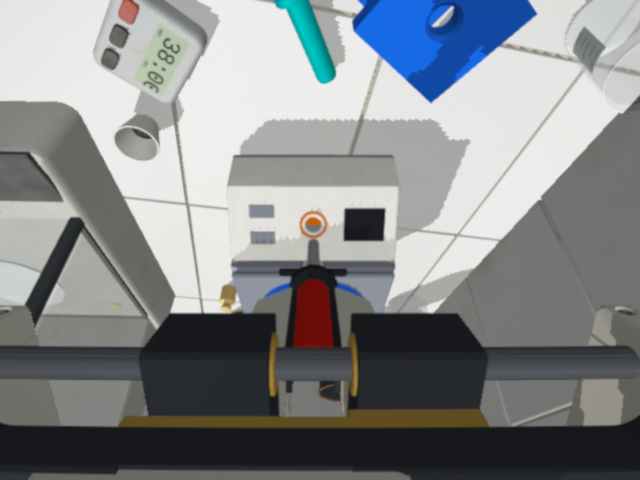

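View pics/c5.png

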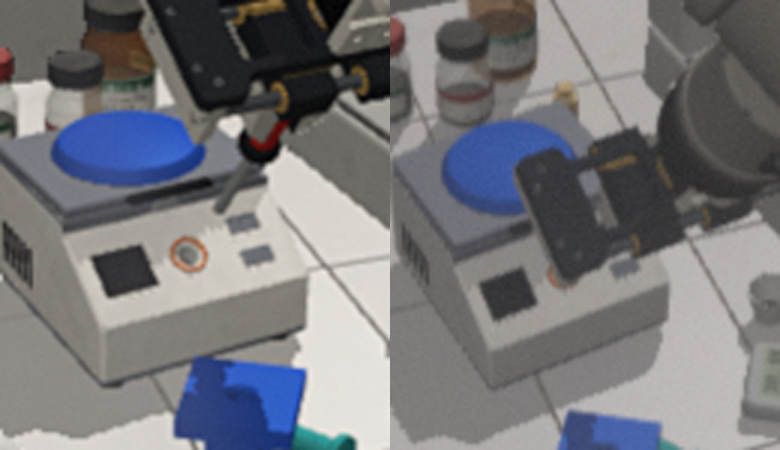

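```bash
python3 - <<'E'
from h import *
import pickle
st=pickle.load(open("st5.pkl","rb"))
im=cv2.imread("pics/w5.png")
cv2.imwrite("pics/w5c.png",cv2.resize(im[200:290,265:365],None,fx=6,fy=6,interpolation=2))
hsv=cv2.cvtColor(im,cv2.COLOR_BGR2HSV);sub=hsv[205:242,290:340]
m=(sub[...,0]>4)&(sub[...,0]<18)&(sub[...,1]>120);ys,xs=np.nonzero(m)
print("ring bbox",xs.min()+290,xs.max()+290,ys.min()+205,ys.max()+205)
E
```

```text
ring bbox 300 326 212 237
```

View pics/w5c.png

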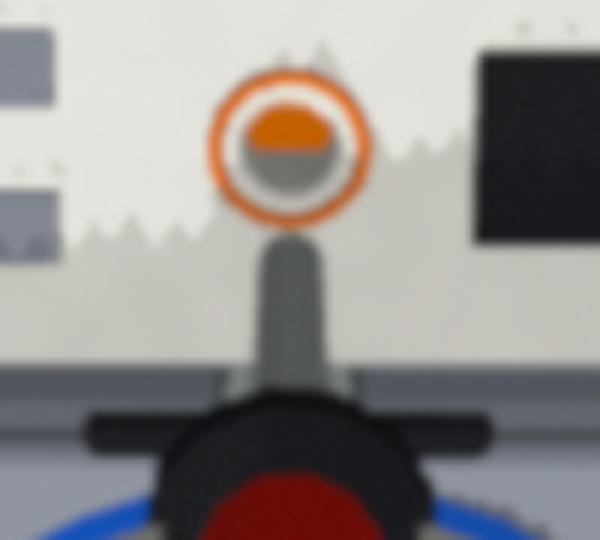

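```bash
python3 - <<'E'
from h import *
import pickle
st=pickle.load(open("st5.pkl","rb"))
p=camera_params("wrist");H=p["hand_eye"]
def tl(px,z):
    u=und("wrist",[px])[0];d=H[:3,:3]@np.array([u[0],-u[1],-1]);o=H[:3,3];return o+d*(z-o[2])/d[2]
print("tip",tl((313.5,244.1),.0987), "hole",[tl((313.3,224.8),z).round(4) for z in(.154,.1587,.163)])
Rm=rot(st["tool_rot"]);h=Rm.T@(np.array([.5345,.0355,.0692])-st["tool_pos"]);print("hole est in tool",h)
print("world of hole by wrist z=.0692",plane("wrist",[(313.3,224.8)],.0692,st))
# collar check: ellipse bottom edge etc
print("collar top centre pred",proj("wrist",[st["tool_pos"]+Rm@np.array([0,-.0,.0987-.075-.0])],st))
E
```

```text
tip [-5.17389813e-05  2.55551158e-04  9.87000000e-02] hole [array([-1.00e-04,  6.00e-04,  1.54e-01]), array([-1.000e-04,  1.900e-03,  1.587e-01]), array([-1.00e-04,  3.00e-03,  1.63e-01])]
hole est in tool [-0.00055378  0.00070826  0.15887896]
world of hole by wrist z=.0692 [[0.53563816 0.03401298 0.0692    ]]
collar top centre pred [[313.7886688  286.99604725]]
```

>>> {"method": "apply_moves", "body": {
  "increments": [
    {"grip": 0.0, "linear": [3.7, -8, -12], "turn": [0, 0, 0]},
    {"grip": 0.0, "linear": [7.5, -16, -24], "turn": [0, 0, 0]},
    {"grip": 0.0, "linear": [11.2, -24.4, -36.2], "turn": [0, 0, 0]},
    {"grip": 0.0, "linear": [11.2, -24.4, -36.2], "turn": [0, 0, 0]},
    {"grip": 0.0, "linear": [11.2, -24.4, -36.2], "turn": [0, 0, 0]}
  ]
}}

```text
time: 6.1
tool_pos: [0.5082, 0.0935, 0.1636]
tool_rot: [2.531, -0.0, 0.431]
contact_force: [0.0, 0.3, 0.1]
opening: 0.0155
```

```bash
cat > look.py <<'E'
from h import *
import sys,pickle
t=sys.argv[1]
st=observe();im=read_camera("wrist");pickle.dump(st,open(f"st{t}.pkl","wb"))
print(st["time"],st["tool_pos"],st["tool_rot"],st["opening"],st["contact_force"])
cv2.imwrite(f"pics/w{t}.png",im[:,:,::-1])
a=read_camera("scene")[:,:,::-1];cv2.imwrite(f"pics/s{t}.png",a)
c=np.hstack([cv2.resize(im[190:290,265:365,::-1],(400,400),interpolation=2),cv2.resize(a[150:290,240:380],(400,400),interpolation=2)]);cv2.imwrite(f"pics/c{t}.png",c)
E
python3 look.py 6
```

```text
6.1 [0.50824642 0.09351059 0.16357131] [ 2.53108898e+00 -4.67650849e-04  4.31031948e-01] 0.015533751310889871 [2.83231463e-06 3.18631516e-01 1.33868729e-01]
```

View pics/c6.png

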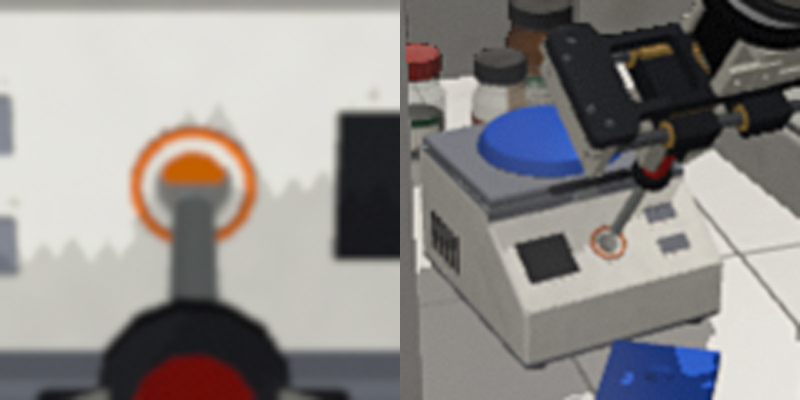

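```bash
python3 - <<'E'
from h import *
import pickle
st=pickle.load(open("st6.pkl","rb"))
p=camera_params("wrist");H=p["hand_eye"]
def tl(px,z):
    u=und("wrist",[px])[0];d=H[:3,:3]@np.array([u[0],-u[1],-1]);o=H[:3,3];return (o+d*(z-o[2])/d[2]).round(4)
print("tip",tl((313.5,243.9),.0987), "hole",[tl((313.6,236.25),z) for z in(.109,.1137,.118)])
Rm=rot(st["tool_rot"]);print(Rm)
for h in([.5345,.0355,.0692],[.5356,.034,.0692]):print(Rm.T@(np.array(h)-st["tool_pos"]))
E
```

```text
tip [-0.0001  0.0001  0.0987] hole [array([ 0.    , -0.0026,  0.109 ]), array([ 0.    , -0.0012,  0.1137]), array([1.00e-04, 1.00e-04, 1.18e-01])]
[[ 9.08534977e-01  3.42091808e-01  2.39869527e-01]
 [ 4.17808540e-01 -7.44528745e-01 -5.20685098e-01]
 [ 4.67650832e-04  5.73280161e-01 -8.19359285e-01]]
[-0.00042915 -0.00192951  0.11382669]
[-5.64767682e-05 -4.36418091e-04  1.14871578e-01]
```

>>> {"method": "apply_moves", "body": {
  "increments": [
    {"grip": 0.0, "linear": [1.0, -2.1, -4.5], "turn": [0, 0, 0]},
    {"grip": 0.0, "linear": [2.2, -4.7, -8.6], "turn": [0, 0, 0]},
    {"grip": 0.0, "linear": [3.4, -7.3, -12.7], "turn": [0, 0, 0]},
    {"grip": 0.0, "linear": [4.6, -9.9, -16.8], "turn": [0, 0, 0]},
    {"grip": 0.0, "linear": [4.6, -9.9, -16.8], "turn": [0, 0, 0]},
    {"grip": 0.0, "linear": [4.6, -9.9, -16.8], "turn": [0, 0, 0]}
  ]
}}

```text
time: 6.8
tool_pos: [0.5124, 0.0835, 0.1461]
tool_rot: [2.531, 0.001, 0.432]
contact_force: [0.3, 0.6, 0.0]
opening: 0.0154
```

```bash
python3 look.py 7
```

```text
6.8 [0.51242278 0.08354351 0.14608912] [2.53059835e+00 6.39236245e-04 4.31899143e-01] 0.01544898504288575 [0.32816855 0.61846659 0.04325419]
```

View pics/c7.png

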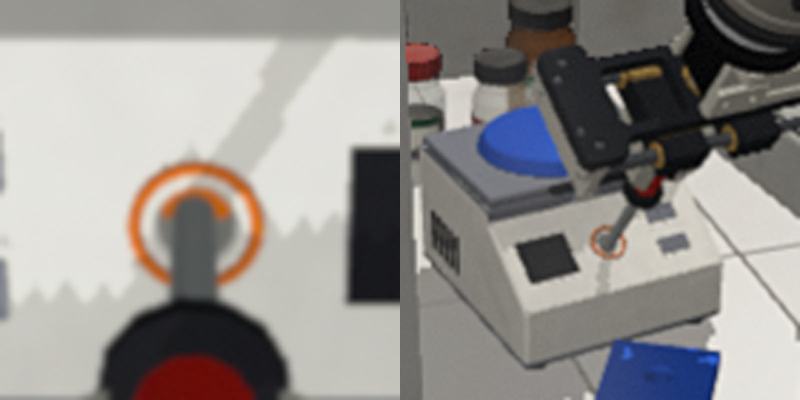

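```bash
python3 - <<'E'
from h import *
p=camera_params("wrist");H=p["hand_eye"]
def tl(px,z):
    u=und("wrist",[px])[0];d=H[:3,:3]@np.array([u[0],-u[1],-1]);o=H[:3,3];return (o+d*(z-o[2])/d[2]).round(4)
print([tl((314.1,246.25),z) for z in(.090,.0937,.097)],[tl((313.5,190+196/4+4.9),z) for z in(.0937,)])
E
```

```text
[array([ 0.0004, -0.001 ,  0.09  ]), array([0.0004, 0.0002, 0.0937]), array([0.0004, 0.0013, 0.097 ])] [array([-0.0001, -0.0015,  0.0937])]
```

>>> {"method": "apply_moves", "body": {
  "increments": [
    {"grip": 0.0, "linear": [1.2, -2.6, -4.1], "turn": [0, 0, 0]},
    {"grip": 0.0, "linear": [2.4, -5.2, -8.2], "turn": [0, 0, 0]},
    {"grip": 0.0, "linear": [3.6, -7.8, -12.3], "turn": [0, 0, 0]},
    {"grip": 0.0, "linear": [4.8, -10.4, -16.4], "turn": [0, 0, 0]},
    {"grip": 0.0, "linear": [6, -13, -20.5], "turn": [0, 0, 0]},
    {"grip": 0.0, "linear": [6, -13, -20.5], "turn": [0, 0, 0]},
    {"grip": 0.0, "linear": [6, -13, -20.5], "turn": [0, 0, 0]}
  ]
}}

```text
time: 7.6
tool_pos: [0.5184, 0.0705, 0.1256]
tool_rot: [2.531, 0.001, 0.432]
contact_force: [-1.0, 0.3, -0.8]
opening: 0.0155
```

```bash
python3 look.py 8
```

```text
7.6 [0.51839549 0.07052835 0.12561118] [2.53059586e+00 6.39519011e-04 4.31866403e-01] 0.015483555749270062 [-0.9609049   0.33743623 -0.78227934]
```

View pics/c8.png

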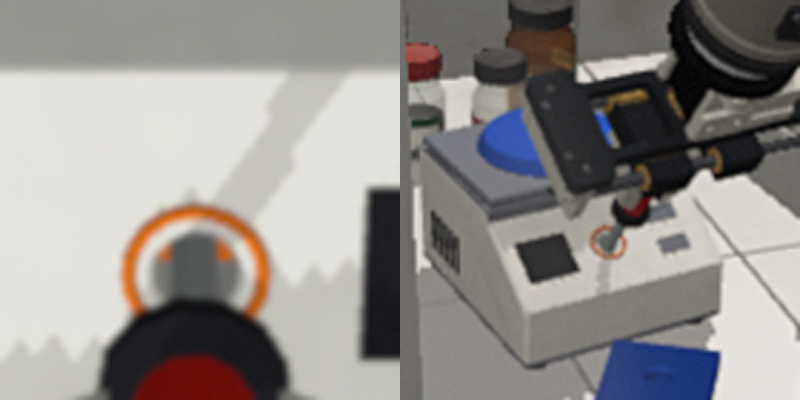

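>>> {"method": "apply_moves", "body": {
  "increments": [
    {"grip": 0.0, "linear": [0.7, -0.9, -1.6], "turn": [0, 0, 0]},
    {"grip": 0.0, "linear": [1.2, -1.9, -3.3], "turn": [0, 0, 0]},
    {"grip": 0.0, "linear": [1.7, -3.0, -4.9], "turn": [0, 0, 0]},
    {"grip": 0.0, "linear": [2.2, -4.0, -6.6], "turn": [0, 0, 0]},
    {"grip": 0.0, "linear": [2.2, -4.0, -6.6], "turn": [0, 0, 0]}
  ]
}}

```text
time: 8.2
tool_pos: [0.5209, 0.0668, 0.1192]
tool_rot: [2.531, -0.0, 0.432]
contact_force: [-0.5, 3.0, 1.4]
opening: 0.0155
```

>>> {"method": "apply_moves", "body": {
  "increments": [
    {"grip": 0.0, "linear": [0.3, -0.5, -0.8], "turn": [0, 0, 0]},
    {"grip": 0.0, "linear": [0.5, -1, -1.6], "turn": [0, 0, 0]},
    {"grip": 0.0, "linear": [0.5, -1, -1.6], "turn": [0, 0, 0]}
  ]
}}

```text
time: 8.5
tool_pos: [0.5212, 0.0657, 0.1176]
tool_rot: [2.531, 0.0, 0.432]
contact_force: [-1.2, 2.8, 3.0]
opening: 0.0154
```

```bash
python3 look.py 9
```

```text
8.5 [0.52120922 0.06572084 0.1175734 ] [2.53058578e+00 7.92934980e-05 4.32283329e-01] 0.015406228818430652 [-1.17939224  2.7824673   2.96527362]
```

View pics/c9.png

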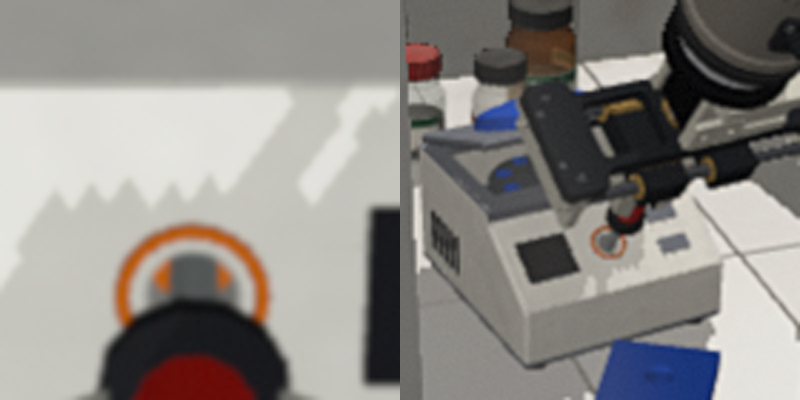

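>>> {"method": "apply_moves", "body": {
  "increments": [
    {"grip": 0.0, "linear": [-1.2, 2.6, 4.1], "turn": [0, 0, 0]},
    {"grip": 0.0, "linear": [-3.6, 7.8, 12.3], "turn": [0, 0, 0]},
    {"grip": 0.0, "linear": [-7.2, 15.6, 24.6], "turn": [0, 0, 0]},
    {"grip": 0.0, "linear": [-10.8, 23.4, 36.9], "turn": [0, 0, 0]},
    {"grip": 0.0, "linear": [-16.8, 36.4, 57.3], "turn": [0, 0, 0]},
    {"grip": 0.0, "linear": [-24, 52, 82], "turn": [0, 0, 0]},
    {"grip": 0.0, "linear": [-24, 52, 82], "turn": [0, 0, 0]}
  ]
}}

```text
time: 9.3
tool_pos: [0.4978, 0.1197, 0.2027]
tool_rot: [2.531, -0.005, 0.434]
contact_force: [0.0, -0.7, -0.5]
opening: 0.0154
```

```bash
python3 - <<'E'
from h import *
st=observe();print(st["tool_pos"],st["tool_rot"])
Rt=rot([np.pi,0,.432]);dv=R.from_matrix(Rt@rot(st["tool_rot"]).T).as_rotvec()
print("turn",np.degrees(dv)/6,"lin",(np.array([.5196,.2179,.222])-st["tool_pos"])*1000)
E
```

```text
[0.49782418 0.11969187 0.20270338] [ 2.53066589 -0.00519961  0.43405847]
turn [ 5.27524698e+00  2.49169685e+00 -3.87462664e-03] lin [21.77582423 98.20812666 19.29662458]
```

>>> {"method": "apply_moves", "body": {
  "increments": [
    {"grip": 0.0, "linear": [4, 17, 4], "turn": [0.88, 0.41, 0]},
    {"grip": 0.0, "linear": [8, 34, 8], "turn": [1.77, 0.82, 0]},
    {"grip": 0.0, "linear": [12, 50, 12], "turn": [2.65, 1.22, 0]},
    {"grip": 0.0, "linear": [15, 67, 15], "turn": [3.53, 1.63, 0]},
    {"grip": 0.0, "linear": [19, 84, 19], "turn": [4.41, 2.03, 0]},
    {"grip": 0.0, "linear": [22.5, 100.3, 22.2], "turn": [5.3, 2.44, 0]},
    {"grip": 0.0, "linear": [22.5, 100.3, 22.2], "turn": [5.3, 2.44, 0]},
    {"grip": 0.0, "linear": [22.5, 100.3, 22.2], "turn": [5.3, 2.44, 0]},
    {"grip": 0.0, "linear": [22.5, 100.3, 22.2], "turn": [5.3, 2.44, 0]}
  ]
}}

```text
time: 10.2
tool_pos: [0.5188, 0.2175, 0.221]
tool_rot: [3.14, 0.002, 0.432]
contact_force: [0.5, -0.8, -0.5]
opening: 0.0155
```

```bash
sed -i 's/im\[190:290,265:365/im[170:310,243:383/;s/a\[150:290,240:380\]/a[150:350,230:430]/' look.py; python3 look.py 10
```

```text
10.2 [0.51876655 0.21750059 0.22095186] [3.13971579e+00 1.95165095e-03 4.32379123e-01] 0.015514958838645133 [ 0.47474335 -0.79380543 -0.50436824]
```

View pics/c10.png

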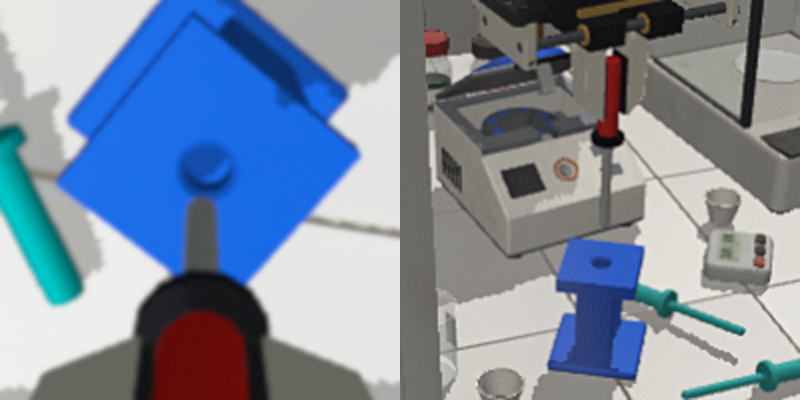

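```bash
python3 - <<'E'
from h import *
import pickle
st=pickle.load(open("st10.pkl","rb"))
p=camera_params("wrist");H=p["hand_eye"]
def tl(px,z):
    u=und("wrist",[px])[0];d=H[:3,:3]@np.array([u[0],-u[1],-1]);o=H[:3,3];return (o+d*(z-o[2])/d[2])
c=cv2.imread("pics/w10.png")[205:260,290:345];cv2.imwrite("pics/w10c.png",cv2.resize(c,None,fx=10,fy=10,interpolation=2))
t=tl((313.7,244.2),.0987);h=tl((315.1,228.1),.133);print(t,h,rot(st["tool_rot"])@(h-t)*1000)
E
```

```text
[ 0.00012909 -0.00018987  0.0987    ] [ 0.00133438 -0.00277514  0.133     ] [-2.27534076e-02  2.76588888e+00 -3.43070787e+01]
```

View pics/w10c.png

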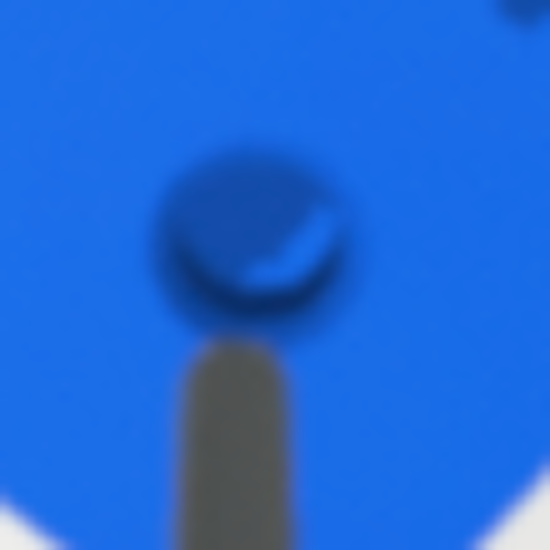

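>>> {"method": "apply_moves", "body": {
  "increments": [
    {"grip": 0.0, "linear": [0.7, 1.8, 0], "turn": [0, 0, 0]},
    {"grip": 0.0, "linear": [0.7, 1.8, -10], "turn": [0, 0, 0]},
    {"grip": 0.0, "linear": [0.7, 1.8, -20], "turn": [0, 0, 0]},
    {"grip": 0.0, "linear": [0.7, 1.8, -27], "turn": [0, 0, 0]},
    {"grip": 0.0, "linear": [0.7, 1.8, -27], "turn": [0, 0, 0]}
  ]
}}

```text
time: 10.8
tool_pos: [0.5194, 0.2195, 0.193]
tool_rot: [-3.141, 0.003, 0.432]
contact_force: [-0.0, -0.3, 0.3]
opening: 0.0154
```

```bash
python3 look.py 11
```

```text
10.8 [0.51944585 0.21950622 0.19295005] [-3.14115610e+00  3.13062413e-03  4.32189584e-01] 0.01540450246670104 [-0.00182627 -0.25314112  0.28782066]
```

View pics/c11.png

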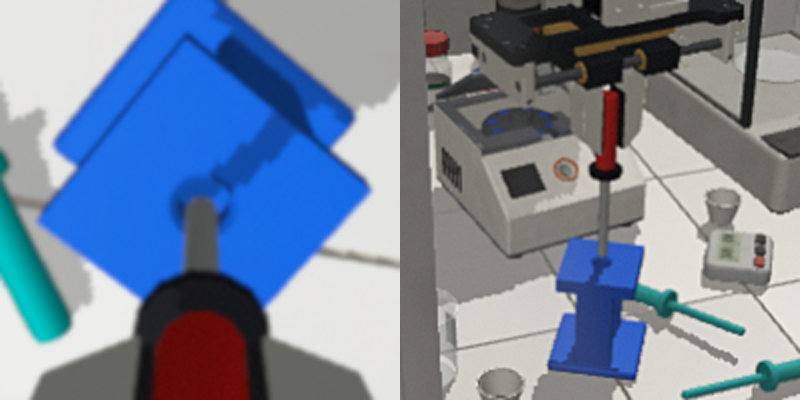

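>>> {"method": "apply_moves", "body": {
  "increments": [
    {"grip": 0.0, "linear": [0, 0, -8], "turn": [0, 0, 0]},
    {"grip": 0.0, "linear": [0, 0, -16], "turn": [0, 0, 0]},
    {"grip": 0.0, "linear": [0, 0, -30], "turn": [0, 0, 0]},
    {"grip": 0.0, "linear": [0, 0, -45], "turn": [0, 0, 0]},
    {"grip": 0.0, "linear": [0, 0, -60], "turn": [0, 0, 0]},
    {"grip": 0.0, "linear": [0, 0, -70], "turn": [0, 0, 0]},
    {"grip": 0.0, "linear": [0, 0, -76], "turn": [0, 0, 0]},
    {"grip": 0.0, "linear": [0, 0, -80], "turn": [0, 0, 0]},
    {"grip": 0.0, "linear": [0, 0, -80], "turn": [0, 0, 0]}
  ]
}}

```text
time: 11.8
tool_pos: [0.5203, 0.2197, 0.1145]
tool_rot: [-3.142, 0.0, 0.432]
contact_force: [-0.5, 0.6, 0.0]
opening: 0.0153
```

```bash
python3 look.py 12
```

```text
11.8 [0.52025964 0.21972747 0.11447203] [-3.14152445e+00  2.91286702e-04  4.32147836e-01] 0.015319059559562878 [-0.51204301  0.56700054  0.03688068]
```

View pics/c12.png

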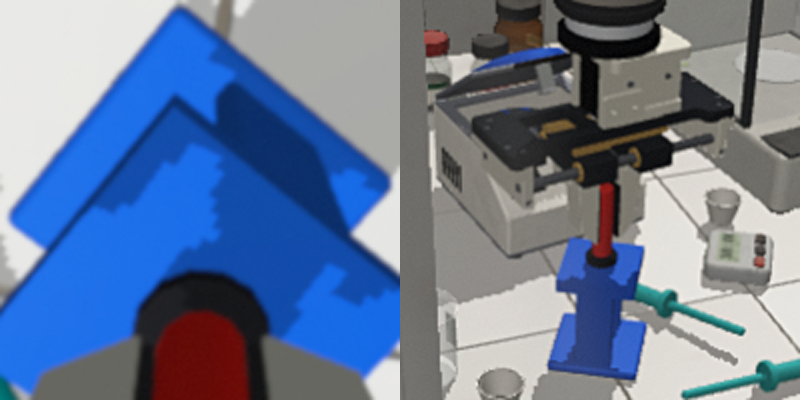

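>>> {"method": "apply_moves", "body": {
  "increments": [
    {"grip": 0.0, "linear": [0, 0, -1], "turn": [0, 0, 0]},
    {"grip": 0.0, "linear": [0, 0, -2], "turn": [0, 0, 0]},
    {"grip": 0.0, "linear": [0, 0, -2.5], "turn": [0, 0, 0]},
    {"grip": 0.0, "linear": [0, 0, -2.5], "turn": [0, 0, 0]}
  ]
}}

```text
time: 12.3
tool_pos: [0.5203, 0.2197, 0.1122]
tool_rot: [3.142, -0.0, 0.432]
contact_force: [0.1, 0.2, -1.3]
opening: 0.0155
```

>>> {"method": "apply_moves", "body": {
  "increments": [
    {"grip": 0.0, "linear": [0, 0, -0.5], "turn": [0, 0, 0]},
    {"grip": 0.0, "linear": [0, 0, -0.5], "turn": [0, 0, 0]}
  ]
}}

```text
time: 12.5
tool_pos: [0.5203, 0.2198, 0.1117]
tool_rot: [3.142, -0.0, 0.432]
contact_force: [0.3, -0.6, -0.4]
opening: 0.0155
```

>>> {"method": "apply_moves", "body": {
  "increments": [
    {"grip": 0.0, "linear": [0, 0, -0.5], "turn": [0, 0, 0]},
    {"grip": 0.25, "linear": [0, 0, -0.5], "turn": [0, 0, 0]},
    {"grip": 0.4, "linear": [0, 0, -0.5], "turn": [0, 0, 0]},
    {"grip": 0.6, "linear": [0, 0, -0.5], "turn": [0, 0, 0]},
    {"grip": 0.6, "linear": [0, 0, -0.5], "turn": [0, 0, 0]},
    {"grip": 0.6, "linear": [0, 0, -0.5], "turn": [0, 0, 0]}
  ]
}}

```text
time: 13.1
tool_pos: [0.5203, 0.2197, 0.1111]
tool_rot: [-3.142, 0.0, 0.432]
contact_force: [-0.2, 0.0, -0.5]
opening: 0.0505
```

```bash
python3 look.py 13
```

```text
13.1 [0.52027852 0.2197473  0.11114328] [-3.14156705e+00  6.85542885e-05  4.32167887e-01] 0.05054816118964835 [-0.23478894  0.0009412  -0.48001476]
```

View pics/c13.png

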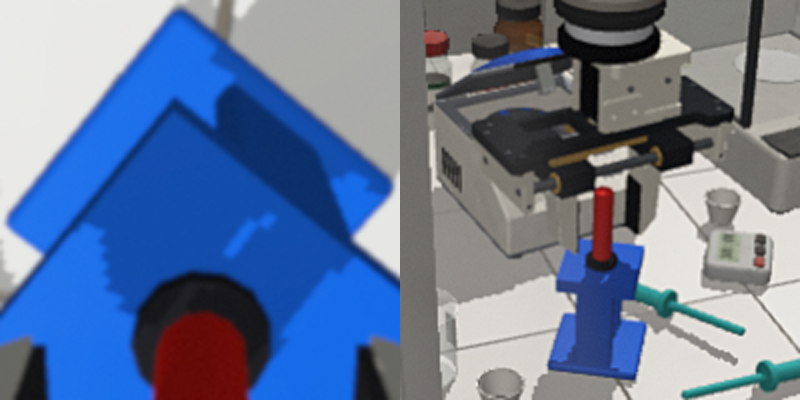

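```bash
python3 - <<'E'
from h import *
import pickle
st=pickle.load(open("st2.pkl","rb"))
print(plane("wrist",[(557,100),(515,230),(490,310)],0,st).round(3))
st=pickle.load(open("st5.pkl","rb"))
print(plane("wrist",[(545,205),(630,110)],0,st).round(3))
E
```

```text
[[ 0.741  0.249  0.   ]
 [ 0.781  0.1    0.   ]
 [ 0.812 -0.008  0.   ]]
[[0.788 0.099 0.   ]
 [0.752 0.213 0.   ]]
```

>>> {"method": "apply_moves", "body": {
  "increments": [
    {"grip": 0.6, "linear": [0, 0, 20], "turn": [0, 0, 0]},
    {"grip": 0.6, "linear": [0, 0, 60], "turn": [0, 0, 0]},
    {"grip": 0.6, "linear": [0, 0, 100], "turn": [0, 0, 0]},
    {"grip": 0.6, "linear": [0, 0, 150], "turn": [0, 0, 0]},
    {"grip": 0.6, "linear": [0, 0, 180], "turn": [0, 0, 0]},
    {"grip": 0.0, "linear": [0, 0, 180], "turn": [0, 0, 0]},
    {"grip": 0.0, "linear": [0, 0, 180], "turn": [0, 0, 0]},
    {"grip": 0.0, "linear": [0, 0, 180], "turn": [0, 0, 0]}
  ]
}}

```text
time: 14.0
tool_pos: [0.5196, 0.2196, 0.2896]
tool_rot: [-3.141, 0.003, 0.432]
contact_force: [0.3, 0.2, -0.7]
opening: 0.0356
```

```bash
python3 look.py 14
```

```text
14.0 [0.51964755 0.2195721  0.28960941] [-3.14114620e+00  2.86700839e-03  4.32187751e-01] 0.03556400411388605 [ 0.33545436  0.18572455 -0.65504641]
```

View pics/w14.png

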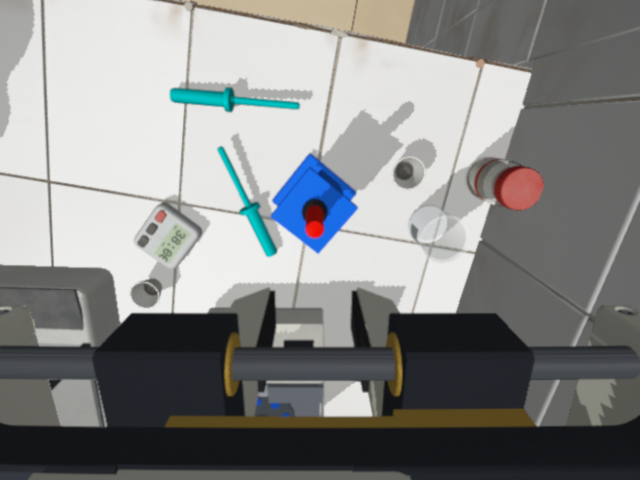

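View pics/s14.png

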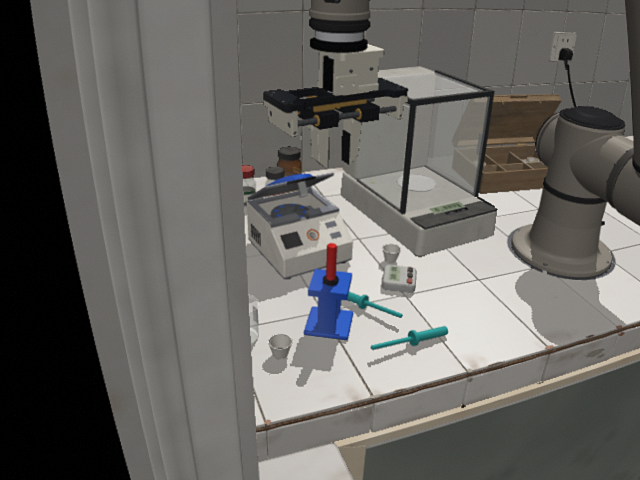

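```bash
cat > lid.py <<'E'
from h import *
O=np.array([.5586,-.0167,0]);xc=np.array([.4187,-.908,0]);yc=np.array([.908,.4187,0])
def W(x,y,z): return O+x*xc+y*yc+np.array([0,0,z])
def edge(t,y,r=.116): return W(.08-r*np.cos(t),y,.097+r*np.sin(t))
E
python3 - <<'E'
from lid import *
im=cv2.imread("pics/s14.png")
for t,c in((.5,(0,255,0)),(.6,(0,0,255)),(.7,(255,255,0))):
    q=proj("scene",np.array([edge(t,-.073),edge(t,.073)]));print(t,q.round(1).tolist())
    for p in q: cv2.circle(im,tuple(int(v) for v in p.round()),1,c,-1)
cv2.imwrite("pics/s14c.png",cv2.resize(im[150:280,230:370],None,fx=5,fy=5,interpolation=0)[:600])
E
```

```text
0.5 [[337.4, 180.4], [268.2, 195.1]]
0.6 [[336.0, 174.5], [266.7, 188.9]]
0.7 [[334.3, 168.8], [265.0, 182.8]]
```

View pics/s14c.png

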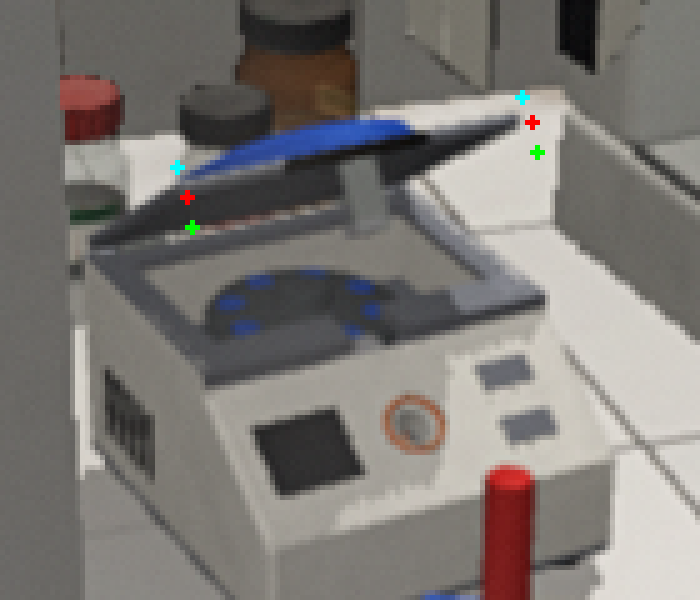

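>>> {"method": "apply_moves", "body": {
  "increments": [
    {"grip": 0.0, "linear": [16, -44, 0], "turn": [0, 0, 0]},
    {"grip": 0.0, "linear": [32, -88, 0], "turn": [0, 0, 0]},
    {"grip": 0.0, "linear": [48, -132, 0], "turn": [0, 0, 0]},
    {"grip": 0.0, "linear": [65.5, -174.5, 0], "turn": [0, 0, 0]},
    {"grip": 0.0, "linear": [65.5, -174.5, -40], "turn": [0, 0, 0]},
    {"grip": 0.0, "linear": [65.5, -174.5, -80], "turn": [0, 0, 0]},
    {"grip": 0.0, "linear": [65.5, -174.5, -120], "turn": [0, 0, 0]},
    {"grip": 0.0, "linear": [65.5, -174.5, -149], "turn": [0, 0, 0]},
    {"grip": 0.0, "linear": [65.5, -174.5, -149], "turn": [0, 0, 0]},
    {"grip": 0.0, "linear": [65.5, -174.5, -149], "turn": [0, 0, 0]}
  ]
}}

```text
time: 15.1
tool_pos: [0.5858, 0.0453, 0.1421]
tool_rot: [-3.141, 0.001, 0.432]
contact_force: [-0.4, -0.1, 1.0]
opening: 0.0005
```

```bash
python3 look.py 15
```

```text
15.1 [0.58578342 0.04526208 0.14212758] [-3.14103395e+00  1.03601676e-03  4.32185279e-01] 0.0005298129490217506 [-0.38751439 -0.07548208  0.99029274]
```

View pics/s15.png

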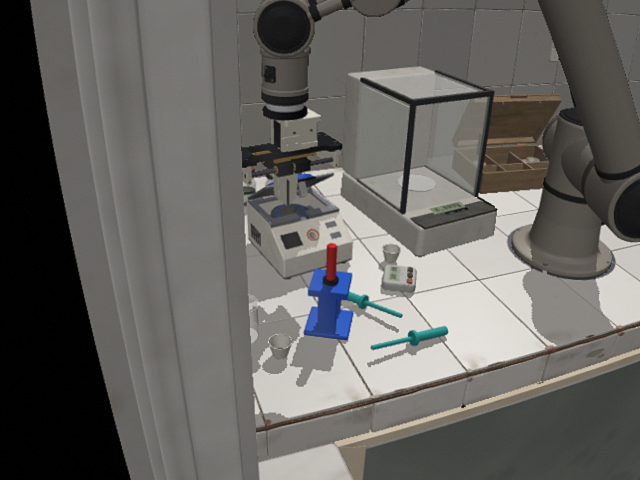

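View pics/w15.png

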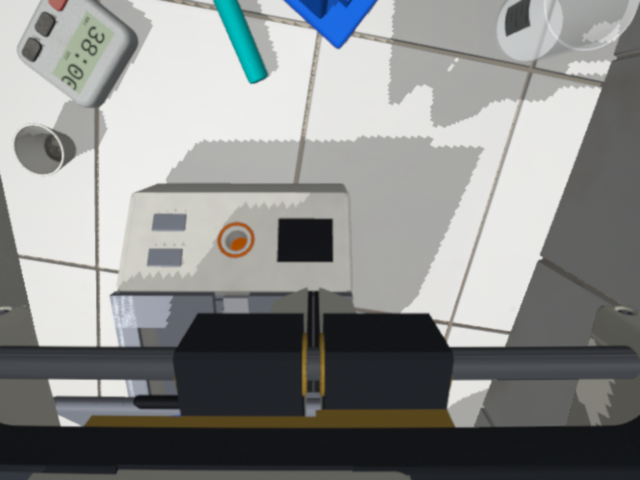

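>>> {"method": "apply_moves", "body": {
  "increments": [
    {"grip": 0.0, "linear": [4.5, -10.5, 0], "turn": [0, 0, 0]},
    {"grip": 0.0, "linear": [9, -21, 0], "turn": [0, 0, 0]},
    {"grip": 0.0, "linear": [12, -28, 9], "turn": [0, 0, 0]},
    {"grip": 0.0, "linear": [15, -34.5, 17.5], "turn": [0, 0, 0]},
    {"grip": 0.0, "linear": [19, -43, 25], "turn": [0, 0, 0]},
    {"grip": 0.0, "linear": [22.7, -51, 32], "turn": [0, 0, 0]},
    {"grip": 0.0, "linear": [22.7, -51, 32], "turn": [0, 0, 0]}
  ]
}}

```text
time: 15.9
tool_pos: [0.6097, -0.0072, 0.1757]
tool_rot: [3.14, -0.002, 0.431]
contact_force: [-0.6, -0.1, -0.2]
opening: 0.0003
```

```bash
python3 look.py 16
```

```text
15.9 [ 0.60971166 -0.0072112   0.17565571] [ 3.13963683e+00 -2.33343015e-03  4.30974551e-01] 0.0003295480759747863 [-0.6477523  -0.09677647 -0.22242641]
```

View pics/c16.png

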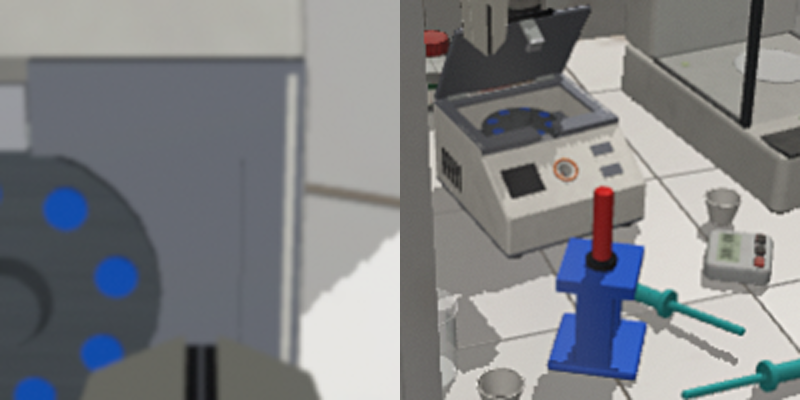

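>>> {"method": "apply_moves", "body": {
  "increments": [
    {"grip": 0.0, "linear": [4.3, -9.4, 6], "turn": [0, 0, 0]},
    {"grip": 0.0, "linear": [8.7, -18.7, 10.5], "turn": [0, 0, 0]},
    {"grip": 0.0, "linear": [13.3, -29, 14], "turn": [0, 0, 0]},
    {"grip": 0.0, "linear": [18, -39, 16.5], "turn": [0, 0, 0]},
    {"grip": 0.0, "linear": [22, -48, 17.5], "turn": [0, 0, 0]},
    {"grip": 0.0, "linear": [26.3, -57, 18], "turn": [0, 0, 0]},
    {"grip": 0.0, "linear": [26.3, -57, 18], "turn": [0, 0, 0]},
    {"grip": 0.0, "linear": [26.3, -57, 18], "turn": [0, 0, 0]}
  ]
}}

```text
time: 16.8
tool_pos: [0.6348, -0.063, 0.192]
tool_rot: [-3.141, 0.0, 0.432]
contact_force: [-0.3, -0.7, 0.1]
opening: 0.0006
```

```bash
python3 look.py 17; python3 - <<'E'
from lid import *
im=cv2.imread("pics/s17.png")
for t in (1.4,1.5,1.6,1.65):
    print(t,proj("scene",np.array([edge(t,-.073),edge(t,.073)])).round(1).tolist())
cv2.imwrite("pics/s17c.png",cv2.resize(im[120:280,230:370],None,fx=3.7,fy=3.7,interpolation=2))
E
```

```text
16.8 [ 0.63478239 -0.06302239  0.19197275] [-3.14133391e+00  2.06946135e-04  4.31631209e-01] 0.0005615579322519136 [-0.26324487 -0.71809204  0.13495005]
1.4 [[317.2, 138.2], [249.2, 150.1]]
1.5 [[314.4, 135.8], [246.8, 147.4]]
1.6 [[311.7, 133.9], [244.4, 145.4]]
1.65 [[310.3, 133.2], [243.3, 144.6]]
```

View pics/s17c.png

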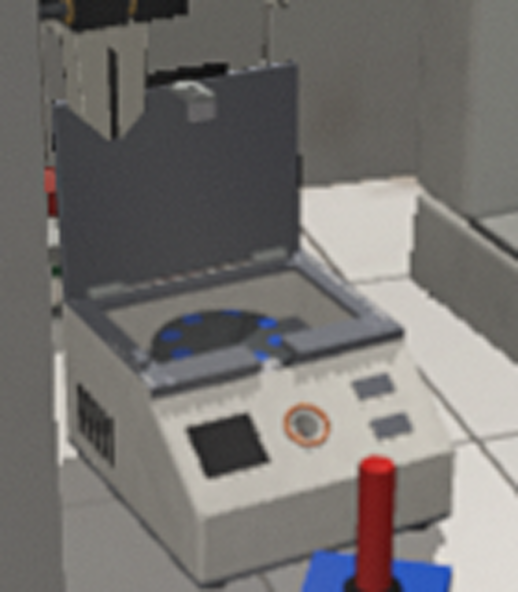

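```bash
python3 - <<'E'
from lid import *
print(proj("scene",np.array([W(.08,-.073,.097),W(.08,.073,.097),W(.08,-.073,.104),edge(1.57,-.073,.03),edge(1.57,-.073)])).round(1))
for t in(1.45,1.5,1.57,1.65):
    v=proj("scene",np.array([edge(t,-.073,.02),edge(t,-.073,.116)]));print(t,(v[1]-v[0]).round(1),(proj("scene",np.array([edge(t,.073,.02),edge(t,.073,.116)]))@np.eye(2)).round(1).tolist())
E
```

```text
[[311.6 186.9]
 [247.3 200.7]
 [311.7 183.8]
 [311.8 173.7]
 [312.5 134.4]]
1.45 [  3.5 -41.7] [[247.4, 192.2], [248.0, 148.7]]
1.5 [  2.4 -42.6] [[247.2, 191.9], [246.8, 147.4]]
1.57 [  0.7 -43.7] [[246.9, 191.7], [245.1, 145.9]]
1.65 [ -1.1 -44.7] [[246.6, 191.4], [243.3, 144.6]]
```

>>> {"method": "apply_moves", "body": {
  "increments": [
    {"grip": 0.0, "linear": [-4, 9, 0], "turn": [0, 0, 0]},
    {"grip": 0.0, "linear": [-12.6, 27, 0], "turn": [0, 0, 0]},
    {"grip": 0.0, "linear": [-25, 54, 10], "turn": [0, 0, 0]},
    {"grip": 0.0, "linear": [-33, 72, 40], "turn": [0, 0, 0]},
    {"grip": 0.0, "linear": [-45, 100, 80], "turn": [0, 0, 0]},
    {"grip": 0.0, "linear": [-60, 140, 110], "turn": [0, 0, 0]},
    {"grip": 0.0, "linear": [-80, 190, 110], "turn": [0, 0, 0]},
    {"grip": 0.0, "linear": [-100, 240, 110], "turn": [0, 0, 0]},
    {"grip": 0.0, "linear": [-100, 240, 110], "turn": [0, 0, 0]},
    {"grip": 0.0, "linear": [-100, 240, 110], "turn": [0, 0, 0]}
  ]
}}

```text
time: 17.9
tool_pos: [0.5335, 0.1794, 0.3026]
tool_rot: [3.142, -0.0, 0.436]
contact_force: [-0.6, -0.2, -0.2]
opening: 0.0002
```

```bash
python3 look.py 18;python3 - <<'E'
from h import *
cv2.imwrite("pics/d18.png",read_camera("side")[:,:,::-1])
E
```

```text
17.9 [0.53354037 0.17940432 0.30259266] [ 3.14154761e+00 -4.65909783e-04  4.36246499e-01] 0.00017988186301529384 [-0.63445709 -0.17494782 -0.20535042]
```

View pics/s18.png

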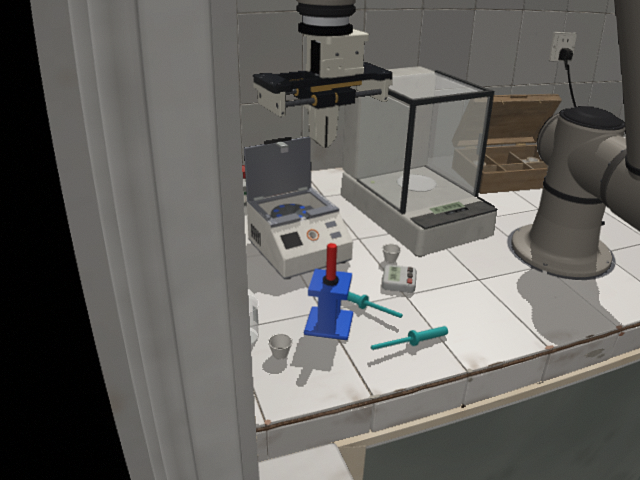

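View pics/d18.png

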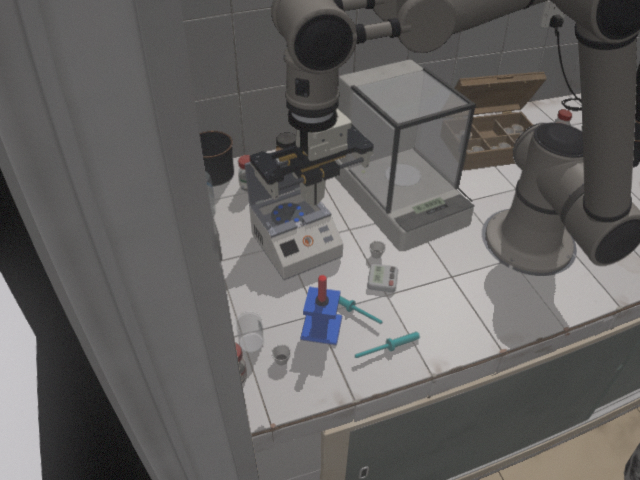

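View pics/w18.png

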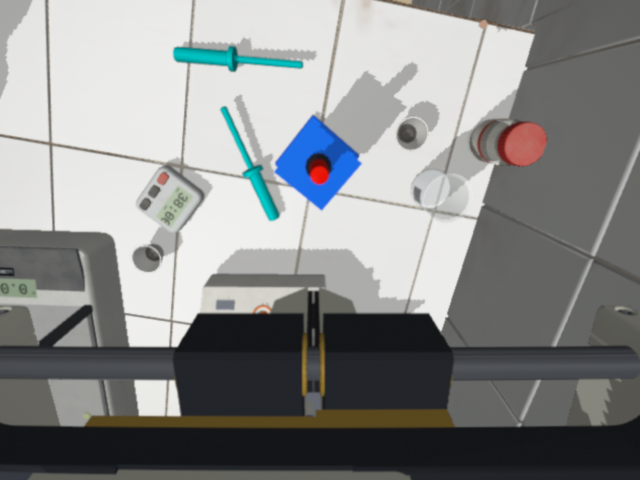

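```bash
python3 -c "
from cell import *
print(hand_in(), observe()['time'])"
```

```text
the job is handed in; nothing more can be done
the job is handed in; nothing more can be done
```

The job is done and handed in at about 18 s. I eased the release rod down the orange-ringed hole, pushing with about 4 N until the catch let go and the lid popped ajar. I then put the rod back in its stand and pushed the lid upright.

In the last pictures:
- **Rod:** upright in the stand, with its collar down on the top.
- **Lid:** standing at about 1.6 rad by my estimate. In the scene view its top corner sat about 3–4 pixels lower than my geometry predicted; I did not resolve that, but its side edge looks vertical.
- **Bystanders:** the timer, both crucibles, the beaker and the bottle look unmoved. I did not check the brass weight in the last pictures.
- **Robot:** clear of everything.

**Turquoise look-alikes:** two look-alike rods were standing loose at the start and were lying flat in my first picture after the opening move, at 1.15 s. In that move the fingertips stayed about 80 mm above their tops and I saw no contact force, so I believe they toppled on their own. I left them where they fell.

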